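Find the rub on a sanding disc and park the clamp strap on it

ROBOT

A 7-joint arm with a two-finger parallel gripper is mounted at the origin on the work surface. World frame = base frame: x ahead of the robot, y to its left, z up, the work surface at z = 0. Lengths are in m, angles in rad, forces in N, time in s.
With the tool pointing down it reaches from about 0.425 to 0.875 m from the base axis. Payload 4.7 kg.
Tool frame: the origin (TCP) lies on the centre line of the jaws, within the pads' length; the fingertips stand 22 mm ahead of it and the grasp point (between the pads) lies 3 mm ahead of it (ctrl.tcp_to_tips is the z of the fingertips in the tool frame, in m); z points along the fingers, y is the direction in which the jaws open and shut (so a half turn about z gives the same grasp; the last joint's range is limited). The gripper opens to 87 mm and grips with 3 to 60 N. Pads are 19 mm wide; open, the fingers measure 117 mm over their backs; the gripper's body (75 mm by 190 mm) begins 51 mm behind the grasp point.
Start: joints at [1.148, 0.321, -0.07, 1.45, 0.023, 1.371, -0.057], TCP at [0.275, -0.589, 0.215] pointing down, gripper open.
Joint ranges: [-2.86, 2.86], [-0.3, 2.09], [-1.38, 1.24], [0.06, 2.45], [-1.56, 4.7], [0.09, 2.05], [-2.69, 2.69]. Speed limits (rad/s): [2.57, 2.57, 3.14, 3.14, 3.14, 3.14, 3.14].

INTERFACE

Orientations are given as a rotation vector (axis times angle).
In Python, from bench import ctrl, cams gives the robot as it stands.
- The arm moves only by the tool move_arm, never from a script. Its argument "deltas" is a list of rows, each an object with "linear": the shift along the tool's x, y, z as a fraction of full scale, a list of three; "turn": the turn, a rotation vector about the tool's x, y, z as a fraction of full scale, a list of three; "claw": the closure, from 0 (fully open) to 1 (shut). In form: [{"linear": [tx, ty, tz], "turn": [wx, wy, wz], "claw": claw}, ...]. A call has 1 to 20 rows; each row shifts and turns the commanded pose from where the row before left it, along the tool's axes as they then stand; what a row does not reach is not made up. Full scale, the value 1, is 0.03 m for a shift and 4 degrees for a turn. A row lasts 1/12 s, in which the tool goes at most 41.7 mm and 7.16 degrees, less where a joint would pass 70% of its speed; a pose out of reach is approached as far as the arm can. A call with a number of a shift or a turn outside -1 to 1 is refused whole. A call with a gripper value outside its range is refused whole. The fingers move at their own pace and stop on an object; "grip_force" is the grip in N (left out, the last holds). Time passes only in rows, so rows that do not move let the fingers close. It gives the time, the measured TCP pose, the force and the opening at its end, in the units of the state.
- ctrl.get_state(): the state, without advancing time (a new reading comes with each control period).
- cams.get_image(name): name is "side" or "top" or "wrist"; returns a dict with "image" (480x640x3 uint8, red, green, blue), "K" (3x3 intrinsics, pixels), "k1" (the pictures are not rectified: a ray, as slopes to the right and down, at radius r is drawn at 1 + k1 r^2 times it, then the intrinsics apply), "world_from_camera" (4x4, takes a point from camera to world coordinates); the wrist camera has in their place "tool_from_camera" (4x4, takes a point from camera to tool coordinates, whose origin is the TCP and whose axes are the flange's). Camera axes: x right, y down, z forward; pixel columns grow to the right and rows downward; lengths in m; the calibration is good to about 2 mm. A picture is of the moment at which its call begins: read the wrist's pose just before it. There is no depth.
- ctrl.close_job(): hands the job in, once; it reports no verdict.
The state is a dict: "time": time; "joint_positions": joint angles; "qd": joint speeds; "joint_torque": joint torques, N m; "position": TCP position; "tool_rot": TCP orientation; "ft_force": force on the tool from outside, world axes, zero at the start; "torque": the same for the moment, N m; "grip_width": opening from 0.0 (shut) to 1.0 (fully open).
Only numpy, scipy, OpenCV 4.12 (cv2) and the standard library are available. Lean on these libraries where they do the work, as an engineer would, in place of code of your own. Each camera call takes 0.05 s, during which the arm holds its last target. There are 200 camera calls.

TASK

The sanding disc on the checking stand rubs on the rubber pad under its rim at one spot of its turn. Turn it by the red crank, feel where it drags most, leave it standing there with the rubbing spot centred on the pad, and let go. Then lower the aluminium clamp strap squarely over the tall stud (do not drop it) until it lies flat with its short end on the disc and its yellow end on the heel block, without turning the disc off the spot or disturbing the other things on the bench.

Things in the scene. Friction and masses are not known exactly. Their poses are not given: they have to be found in the camera images.
- stand: Blue base plate, 375 x 130 x 12 mm, fixed to the bench, carrying disc, pad, stud and heel block in one row. Origin: on the underside, right below the disc's spindle axis; x runs along the row from spindle to stud to heel block, z up.
- disc: Sanding disc, 200 mm across, turning endlessly about a vertical spindle, staying where it is left. Origin: on the spindle at the underside, 75 mm above the bench; face at 90 mm. x axis: from spindle to crank. Drag at the crank is about 1 N; over some 0.3 rad of the turn an unseen high spot rubs on the pad: the drag climbs to 8-15 N just past the middle, then drops off faster.
- crank_grip (a point): Centre of the upright red crank knob, 25 mm in diameter and 50 mm tall (115 to 165 mm above the bench), 50 mm from the spindle axis. The knob spins freely on its own pin, so a gripper holding it need not turn as it goes round the circle. Point: 140 mm above the bench.
- pad_holder: Small fixed yellow square tube, 34 mm wide and 54 mm tall, with a sprung, domed rubber pad (24 mm across) on top, under the disc's rim, 85 mm from the spindle towards the stud. Origin: on its underside, 12 mm above the bench. The pad's top just clears the disc's underside.
- stud_seat (a point): Point on the axis of the fixed vertical stud (12 mm diameter), 115 mm from the spindle along the stand's x, level with the disc's face and the heel block's top (90 mm above the bench): where the lower end of the strap's hole comes home. Axes as the stand's. The heel block (36 mm along the row, 60 mm across) is centred 128 mm further along x.
- stud_top (a point): Top end of the stud, 190 mm above the bench; its last 7 mm taper to 7 mm diameter.
- strap_mid (a point): Centre of the loose aluminium clamp strap, 170 mm long (x), 40 wide (y), 30 thick (z), about 0.5 kg, flat on the bench. Its +x end has a yellow band; at x = -55 mm is a 15.5 mm hole through its thickness. In place, its +x points along the stand's +x. Gripped across its width 15 mm to the yellow side of the centre, the gripper clears the stud.
- strap_hole (a point): Lower end of the strap's hole, on its axis: 55 mm from the strap's centre towards the end without yellow, level with the underside.
Things that resemble listed ones, but are neither listed nor needed, are in the scene too. There is more than one size of the part that bears strap_mid; the job needs the largest.

How it is judged:
By the outcome, as a careful person would: the job done as asked, in the order asked, and still so for the second after the job is handed in, with the robot touching nothing.
It also fails if it takes over 72 s, if anything falls off the work surface, if the arm or the gripper's body presses on something with over 40 N, if the wrist force passes 120 N, or if a joint passes its speed limit or range.

## Working session

There is one attempt and no reset: what is moved stays moved. The work goes in short steps, Python scripts to look and compute and a tool call to move; the robot and the scene stay as the last step left them, time stands still between calls to the robot, and variables do not carry over. Pictures are saved under pics/ and viewed, about 8 in all and at most 12, crops included, and the job is handed in when it is done.

Besides the shell and the picture viewer there is one more tool, called after "Request:" in YAML: its name, and indented under it one key for each argument. move_arm: Moves the arm, as the interface text tells. Shift numbers are shares of 0.03 m and turn numbers shares of 4 degrees, none past 1 either way. Its arguments: {"type":"object","properties":{"deltas":{"type":"array"},"grip_force":{"type":"number"}},"required":["deltas"]}

```bash
mkdir -p pics; ls
cat > h.py <<'E'
import numpy as np,cv2
from scipy.spatial.transform import Rotation as R
from bench import ctrl,cams
def snap(name,fn=None):
    s=ctrl.get_state(); d=cams.get_image(name)
    if name=="wrist":
        T=np.eye(4);T[:3,:3]=R.from_rotvec(s["tool_rot"]).as_matrix();T[:3,3]=s["position"]
        d["W"]=T@np.array(d["tool_from_camera"])
    else: d["W"]=np.array(d["world_from_camera"])
    if fn: cv2.imwrite("pics/"+fn,d["image"][:,:,::-1]); np.savez("pics/"+fn[:-4]+".npz",image=d["image"],K=d["K"],k1=d["k1"],W=d["W"])
    return d
def load(fn): return dict(np.load("pics/"+fn+".npz"))
def ray(d,u,v):
    K=d["K"];k=float(d["k1"]);p=np.array([(u-K[0,2])/K[0,0],(v-K[1,2])/K[1,1]]);q=p.copy()
    for _ in range(20): q=p/(1+k*(q@q))
    W=d["W"];return W[:3,3],W[:3,:3]@np.array([q[0],q[1],1])
def plane(d,u,v,z):
    o,r=ray(d,u,v);return o+r*(z-o[2])/r[2]
def tri(*obs):
    A=np.zeros((3,3));b=np.zeros(3)
    for d,u,v in obs:
        o,r=ray(d,u,v);r=r/np.linalg.norm(r);P=np.eye(3)-np.outer(r,r);A+=P;b+=P@o
    x=np.linalg.solve(A,b)
    return x,[round(float(np.linalg.norm(np.cross(x-ray(d,u,v)[0],ray(d,u,v)[1]/np.linalg.norm(ray(d,u,v)[1])))),4) for d,u,v in obs]
def proj(d,X):
    W=d["W"];c=W[:3,:3].T@(np.array(X)-W[:3,3]);q=c[:2]/c[2];q=q*(1+float(d["k1"])*(q@q));K=d["K"]
    return np.array([K[0,0]*q[0]+K[0,2],K[1,1]*q[1]+K[1,2]])
E
python3 - <<'E'
from h import *
s=ctrl.get_state();print(s, ctrl.tcp_to_tips)
for n in("top","side"):
    d=snap(n,n+"1.png");print(n,d["K"],d["k1"],d["W"].round(3))
E
```

```text
pics
{'time': 0.0, 'joint_positions': array([ 1.14809115,  0.32179629, -0.07005259,  1.45167003,  0.02262507,
        1.37077806, -0.05688445]), 'qd': array([ 0.00037472,  0.0011843 ,  0.00090037, -0.00062535,  0.00329001,
        0.00127648, -0.00011373]), 'joint_torque': array([-9.28969166e-04, -4.91285312e+01, -4.04507238e-01, -3.12526023e+01,
       -6.41303463e-02,  4.35921131e-02,  1.64976359e-04]), 'position': array([ 0.27467174, -0.58849782,  0.21358111]), 'tool_rot': array([-3.06521079e+00, -6.80334213e-01,  8.35663912e-04]), 'ft_force': array([0.15749328, 0.03925005, 0.44542005]), 'torque': array([-0.00766742,  0.01247152, -0.02293876]), 'grip_width': 1.0028465145049479} 0.022
top [[522.43938106   0.         326.94536957]
 [  0.         522.43938106 256.14479845]
 [  0.           0.           1.        ]] -0.013704584613081949 [[-0.03  -0.986  0.164  0.364]
 [-0.999  0.032  0.012 -0.071]
 [-0.017 -0.163 -0.986  1.126]
 [ 0.     0.     0.     1.   ]]
side [[451.74981416   0.         318.14453333]
 [  0.         451.74981416 237.26914099]
 [  0.           0.           1.        ]] -0.09586801147540332 [[-0.981 -0.11   0.161  0.422]
 [-0.195  0.588 -0.785  0.561]
 [-0.008 -0.802 -0.598  0.595]
 [ 0.     0.     0.     1.   ]]
```

View pics/top1.png

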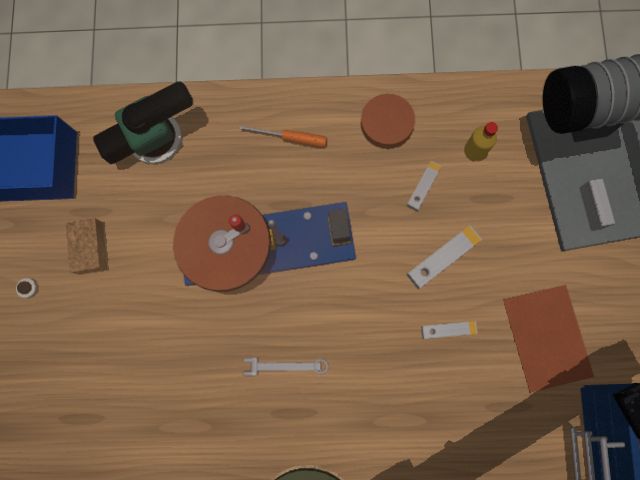

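View pics/side1.png

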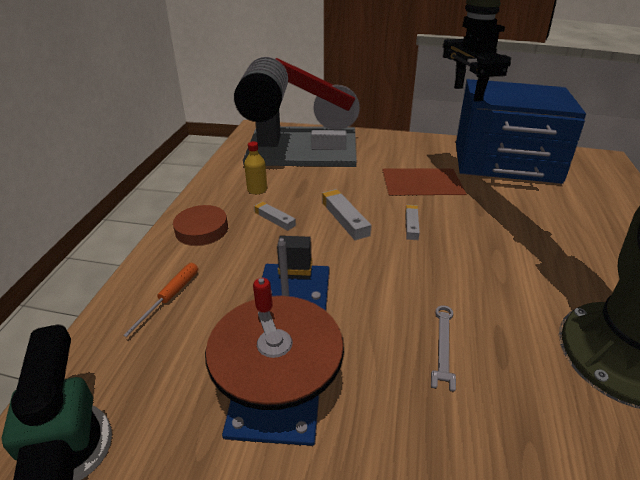

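Top view: disc centre (222,241), red knob (236,221), stud near (283,240), heel block (340,226), largest strap (444,257) with hole (425,271) and yellow end (472,237). Side view: disc hub (274,342), knob (262,293), stud top (283,240), strap (346,214).

Run:
```python
from h import *
t=load("top1");s=load("side1")
def hsv(d): return cv2.cvtColor(d["image"],cv2.COLOR_RGB2HSV)
def comp(m,u,v,r=40):
    n,l,st,c=cv2.connectedComponentsWithStats(m.astype(np.uint8))
    return [(i,st[i][4],c[i].round(1)) for i in range(1,n) if st[i][4]>15 and np.hypot(*(c[i]-[u,v]))<r],l
for nm,d,kn in(("top",t,(236,221)),("side",s,(262,293))):
    h=hsv(d);H,S,V=[h[...,i].astype(int) for i in range(3)]
    red=((H<6)|(H>174))&(S>190)&(V>70)
    print(nm,"knob",comp(red,*kn,25)[0])
# disc in top
h=hsv(t);H,S,V=[h[...,i].astype(int) for i in range(3)]
m=(((H<9)|(H>172))&(S>110)&(V>50)).astype(np.uint8)
c,l=comp(m,222,241,30);print(c)
i=max(c,key=lambda a:a[1])[0]
cn=max(cv2.findContours((l==i).astype(np.uint8),0,2)[0],key=cv2.contourArea)
P=np.array([plane(t,*p[0],.09)[:2] for p in cv2.convexHull(cn)]).astype(np.float32)
(cx,cy),r=cv2.minEnclosingCircle(P);print("disc",cx,cy,r, np.array(cv2.fitEllipse(P)[0]),cv2.fitEllipse(P)[1])
# strap
for nm,d,(u,v) in(("top",t,(444,257)),("side",s,(346,214))):
    h=hsv(d);H,S,V=[h[...,i].astype(int) for i in range(3)]
    y=(H>15)&(H<32)&(S>150)&(V>110); print(nm,"yellow",comp(y,u,v,60)[0])
    g=((S<50)&(V>85)).astype(np.uint8); print("grey",comp(g,u,v,40)[0])
    m=(y|(g>0)).astype(np.uint8);c,l=comp(m,u,v,30);print(c)
    i=max(c,key=lambda a:a[1])[0]
    cn=max(cv2.findContours((l==i).astype(np.uint8),0,2)[0],key=cv2.contourArea)
    print("bb",np.array([plane(d,*p,.03)[:2] for p in cv2.boxPoints(cv2.minAreaRect(cn))]).round(4).tolist())
a=cv2.resize(t["image"][190:300,165:365],None,fx=4,fy=4,interpolation=2)
b=cv2.resize(s["image"][180:300,240:380],None,fx=4,fy=4,interpolation=2)[:,:560]
a=cv2.resize(a,(800,440));cv2.imwrite("pics/c1.png",a[:,:,::-1])
cv2.imwrite("pics/c2.png",cv2.resize(b,(560,480))[:,:,::-1])
```

```text
top knob []
side knob [(4, np.int32(271), array([261.5, 291.6]))]
[(44, np.int32(209), array([236.7, 222.1]))]
disc 0.6113964319229126 0.12495793402194977 0.02033896930515766 [0.61231548 0.12347219] (0.03091336227953434, 0.041066043078899384)
top yellow [(3, np.int32(151), array([471.1, 235.5]))]
grey [(55, np.int32(1250), array([440.5, 259.4]))]
[(54, np.int32(1410), array([444. , 256.6]))]
bb [[0.5036, -0.2261], [0.6047, -0.3649], [0.5709, -0.3876], [0.4709, -0.2492]]
side yellow [(2, np.int32(64), array([331.5, 192.6]))]
grey [(149, np.int32(602), array([347.9, 211. ]))]
[(150, np.int32(666), array([346.4, 209.2]))]
bb [[0.5991, -0.3538], [0.5821, -0.4055], [0.4713, -0.2481], [0.4896, -0.2075]]
```

View pics/c1.png

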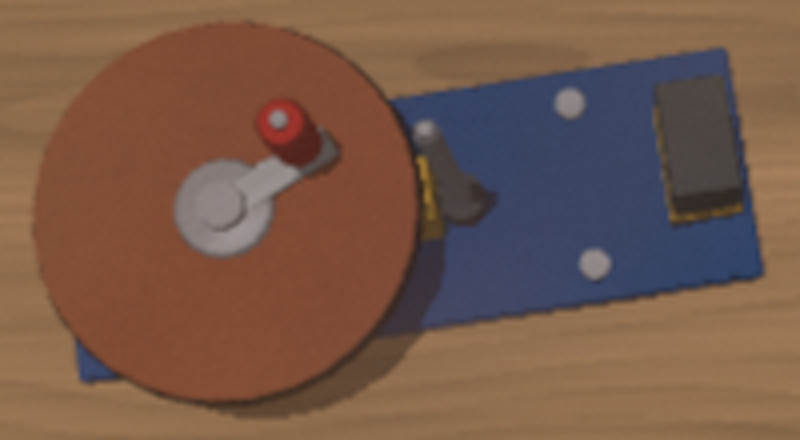

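The crop shows disc centre (226,212), knob top (278,118), stud top (427,128) and the heel block's top centred about (698,138), all in pixels at 4x from offset (165,190).

Run:
```python
from h import *
t=load("top1");s=load("side1")
h=cv2.cvtColor(t["image"],cv2.COLOR_RGB2HSV);H,S,V=[h[...,i].astype(int) for i in range(3)]
m=((H<13)&(S>90)&(V>60)).astype(np.uint8);m[:180]=0;m[310:]=0;m[:,:160]=0;m[:,280:]=0
cn=max(cv2.findContours(m,0,2)[0],key=cv2.contourArea)
P=np.array([plane(t,*p[0],.09)[:2] for p in cv2.convexHull(cn)]).astype(np.float32)
print("disc",cv2.fitEllipse(P),cv2.minEnclosingCircle(P))
print("stud",tri((t,271.7,222.),(s,283,239)))
print("knobtop",tri((t,234.5,219.5),(s,262,281)), "hub",tri((t,221,240.5),(s,274,341)))
print("heel@.09",plane(t,339.5,224.5,.09))
print("strap hole top",plane(t,425,271,.03), plane(s,355,222,.03),"mid",plane(t,444,256.6,.03),plane(s,346,209,.03),"yel",tri((t,471.1,235.5),(s,331.5,192.6)))
```

```text
disc ((0.5709930658340454, 0.1555837243795395), (0.19670315086841583, 0.20042183995246887), 113.50254821777344) ((0.570114016532898, 0.15433527529239655), 0.10158617794513702)
stud (array([0.58444264, 0.04028562, 0.18862815]), [0.0019, 0.0019])
knobtop (array([0.59697854, 0.11323375, 0.1666629 ]), [0.0018, 0.0018]) hub (array([0.57278997, 0.1550821 , 0.09211961]), [0.0015, 0.0015])
heel@.09 [ 0.59991185 -0.08557189  0.09      ]
strap hole top [ 0.50711852 -0.26346572  0.03      ] [ 0.50572069 -0.25146738  0.03      ] mid [ 0.5365875  -0.30549484  0.03      ] [ 0.53268864 -0.29934313  0.03      ] yel (array([ 0.57918075, -0.36643876,  0.02902277]), [0.0013, 0.0013])
```

View pics/c2.png

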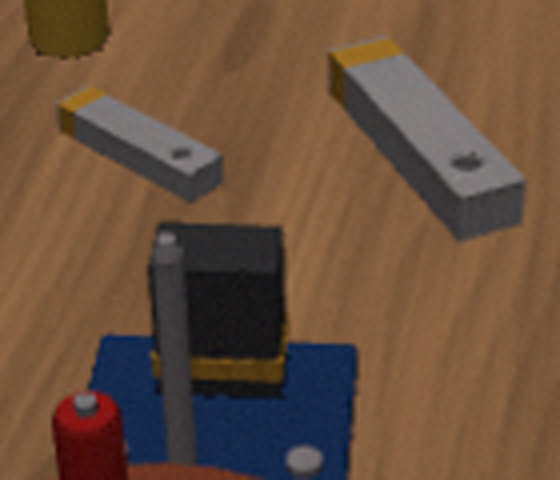

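Checks: spindle–stud 115.4 mm, stud–heel 127 mm, crank radius 49 mm, stud top 0.189: all fit. Stand yaw is about -83.4°. Moving towards the crank.

Request:
move_arm:
  deltas:
    - {"linear": [0.75, -0.64, -0.1], "turn": [0, 0, 0], "claw": 0}
    - {"linear": [0.75, -0.64, -0.1], "turn": [0, 0, 0], "claw": 0}
    - {"linear": [0.75, -0.64, -0.1], "turn": [0, 0, 0], "claw": 0}
    - {"linear": [0.75, -0.64, -0.1], "turn": [0, 0, 0], "claw": 0}
    - {"linear": [0.75, -0.64, -0.1], "turn": [0, 0, 0], "claw": 0}
    - {"linear": [0.75, -0.64, -0.1], "turn": [0, 0, 0], "claw": 0}
    - {"linear": [0.75, -0.64, -0.1], "turn": [0, 0, 0], "claw": 0}
    - {"linear": [0.75, -0.64, -0.1], "turn": [0, 0, 0], "claw": 0}
    - {"linear": [0.75, -0.64, -0.1], "turn": [0, 0, 0], "claw": 0}
    - {"linear": [0.75, -0.64, -0.1], "turn": [0, 0, 0], "claw": 0}
    - {"linear": [0.75, -0.64, -0.1], "turn": [0, 0, 0], "claw": 0}
    - {"linear": [0.75, -0.64, -0.1], "turn": [0, 0, 0], "claw": 0}
    - {"linear": [0.75, -0.64, -0.1], "turn": [0, 0, 0], "claw": 0}
    - {"linear": [0.75, -0.64, -0.1], "turn": [0, 0, 0], "claw": 0}
    - {"linear": [0.75, -0.64, -0.1], "turn": [0, 0, 0], "claw": 0}
    - {"linear": [0.75, -0.64, -0.1], "turn": [0, 0, 0], "claw": 0}
    - {"linear": [0.75, -0.64, -0.1], "turn": [0, 0, 0], "claw": 0}
    - {"linear": [0.75, -0.64, -0.1], "turn": [0, 0, 0], "claw": 0}
    - {"linear": [0.75, -0.64, -0.1], "turn": [0, 0, 0], "claw": 0}
    - {"linear": [0.75, -0.64, -0.1], "turn": [0, 0, 0], "claw": 0}

```text
time: 1.77
position: [0.5204, -0.0493, 0.2745]
tool_rot: [3.067, 0.68, -0.001]
ft_force: [0.8, -0.7, -0.4]
grip_width: 1.0
```

Request:
move_arm:
  deltas:
    - {"linear": [0, 0, 0], "turn": [0, 0, -1], "claw": 0}
    - {"linear": [0, 0, 0], "turn": [0, 0, -1], "claw": 0}
    - {"linear": [0, 0, 0], "turn": [0, 0, -1], "claw": 0}
    - {"linear": [0, 0, 0], "turn": [0, 0, -1], "claw": 0}
    - {"linear": [0, 0, 0], "turn": [0, 0, -1], "claw": 0}
    - {"linear": [0, 0, 0], "turn": [0, 0, -1], "claw": 0}
    - {"linear": [0, 0, 0], "turn": [0, 0, -1], "claw": 0}
    - {"linear": [0, 0, 0], "turn": [0, 0, -1], "claw": 0}
    - {"linear": [0, 0, 0], "turn": [0, 0, -1], "claw": 0}
    - {"linear": [0, 0, 0], "turn": [0, 0, -1], "claw": 0}
    - {"linear": [0, 0, 0], "turn": [0, 0, -1], "claw": 0}
    - {"linear": [0, 0, 0], "turn": [0, 0, -1], "claw": 0}
    - {"linear": [0, 0, 0], "turn": [0, 0, -1], "claw": 0}
    - {"linear": [0, 0, 0], "turn": [0, 0, -1], "claw": 0}
    - {"linear": [0, 0, 0], "turn": [0, 0, -1], "claw": 0}
    - {"linear": [0, 0, 0], "turn": [0, 0, -1], "claw": 0}
    - {"linear": [0, 0, 0], "turn": [0, 0, -1], "claw": 0}
    - {"linear": [0, 0, 0], "turn": [0, 0, -0.9], "claw": 0}
    - {"linear": [0, 0, 0], "turn": [0, 0, 0], "claw": 0}
    - {"linear": [0, 0, 0], "turn": [0, 0, 0], "claw": 0}

```text
time: 3.43
position: [0.52, -0.0507, 0.2743]
tool_rot: [-2.091, -2.344, 0.001]
ft_force: [-0.4, -0.3, 0.2]
grip_width: 1.0
```

```bash
cat >> h.py <<'E'
def pose():
    s=ctrl.get_state();M=R.from_rotvec(s["tool_rot"]).as_matrix()
    print("t%.2f"%s["time"],"pos",s["position"].round(4),"xyaw %.2f"%np.degrees(np.arctan2(M[1,0],M[0,0])),"z",M[:,2].round(3),"F",s["ft_force"].round(2),"grip %.3f"%s["grip_width"],"j7 %.2f"%s["joint_positions"][6])
    return s,M
def go(target):
    s,M=pose();d=M.T@(np.array(target)-s["position"]);print("tool shift m",d.round(4),"units",(d/.03).round(2),"len/.03 %.2f"%(np.linalg.norm(d)/.03))
E
python3 - <<'E'
from h import *
s,M=pose();d=snap("wrist","w1.png")
for n,X in(("knob",(.597,.1132,.166)),("stud",(.5845,.0403,.19)),("spin",(.572,.155,.09))):print(n,proj(d,X))
go((.597,.1132,.26))
E
```

```text
t3.43 pos [ 0.52   -0.0507  0.2743] xyaw 96.53 z [-0.001 -0.    -1.   ] F [-0.38 -0.25  0.24] grip 1.000 j7 0.14
knob [478.82126419 -11.19132147]
stud [450.46676456 104.03766266]
spin [422.61738437 -44.96949493]
t3.48 pos [ 0.5201 -0.0507  0.2744] xyaw 96.52 z [-0. -0. -1.] F [-0.08 -0.99 -0.1 ] grip 0.999 j7 0.14
tool shift m [0.1541 0.095  0.0143] units [5.14 3.17 0.48] len/.03 6.05
```

View pics/w1.png

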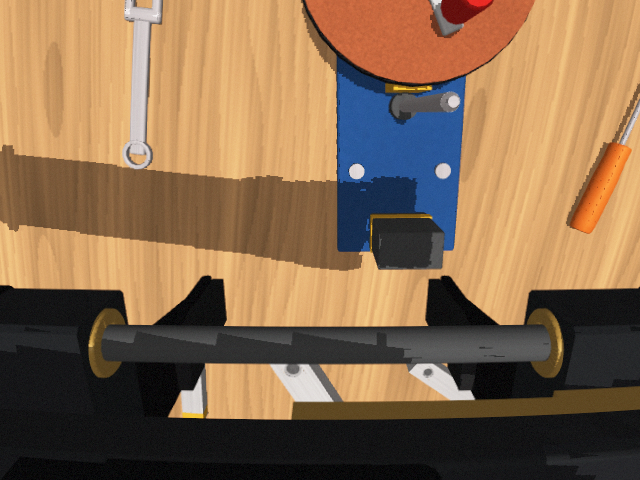

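Wrist view: stand upright in picture, stud top at (453,102) against predicted (450,104), so the map holds to about 2 mm. Going over the knob, down and closing.

Request:
move_arm:
  deltas:
    - {"linear": [0.86, 0.53, 0], "turn": [0, 0, 0], "claw": 0}
    - {"linear": [0.86, 0.53, 0], "turn": [0, 0, 0], "claw": 0}
    - {"linear": [0.86, 0.53, 0], "turn": [0, 0, 0], "claw": 0}
    - {"linear": [0.86, 0.53, 0], "turn": [0, 0, 0], "claw": 0}
    - {"linear": [0.86, 0.53, 0], "turn": [0, 0, 0], "claw": 0}
    - {"linear": [0.86, 0.53, 0], "turn": [0, 0, 0], "claw": 0}
    - {"linear": [0, 0, 0], "turn": [0, 0, 0], "claw": 0}
    - {"linear": [0, 0, 0.8], "turn": [0, 0, 0], "claw": 0}
    - {"linear": [0, 0, 0.8], "turn": [0, 0, 0], "claw": 0}
    - {"linear": [0, 0, 0.8], "turn": [0, 0, 0], "claw": 0}
    - {"linear": [0, 0, 0.8], "turn": [0, 0, 0], "claw": 0}
    - {"linear": [0, 0, 0.8], "turn": [0, 0, 0], "claw": 0}
    - {"linear": [0, 0, 0], "turn": [0, 0, 0], "claw": 0}
    - {"linear": [0, 0, 0], "turn": [0, 0, 0], "claw": 0.6}
    - {"linear": [0, 0, 0], "turn": [0, 0, 0], "claw": 0.6}
    - {"linear": [0, 0, 0], "turn": [0, 0, 0], "claw": 0.6}
    - {"linear": [0, 0, 0], "turn": [0, 0, 0], "claw": 0.6}
  grip_force: 15

```text
time: 4.9
position: [0.5982, 0.1144, 0.1565]
tool_rot: [2.088, 2.344, 0.003]
ft_force: [0.4, -1.1, -1.1]
grip_width: 0.778
```

Run:
```python
from h import *
go((.597,.1132,.153))
d=snap("side","s2.png");cv2.imwrite("pics/s2c.png",cv2.resize(d["image"][200:420,160:420],None,fx=2,fy=2)[:,:,::-1])
```

```text
t4.90 pos [0.5982 0.1144 0.1565] xyaw 96.61 z [ 0.003  0.    -1.   ] F [ 0.43 -1.07 -1.13] grip 0.778 j7 -0.29
tool shift m [-0.001  -0.0014  0.0035] units [-0.03 -0.05  0.12] len/.03 0.13
```

View pics/s2c.png

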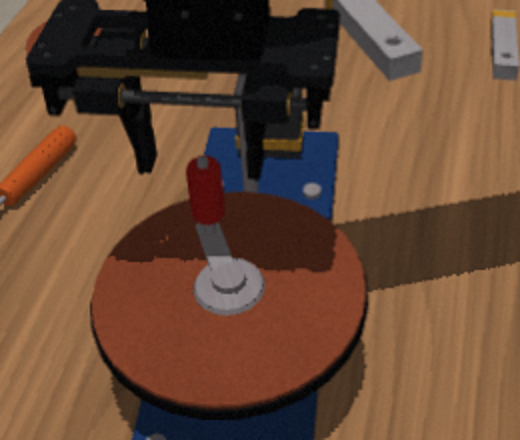

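The knob stands between the open jaws, fingers well clear of disc and stud. Closing on it.

Request:
move_arm:
  deltas:
    - {"linear": [0, 0, 0], "turn": [0, 0, 0], "claw": 1}
    - {"linear": [0, 0, 0], "turn": [0, 0, 0], "claw": 1}
    - {"linear": [0, 0, 0], "turn": [0, 0, 0], "claw": 1}
    - {"linear": [0, 0, 0], "turn": [0, 0, 0], "claw": 1}
    - {"linear": [0, 0, 0], "turn": [0, 0, 0], "claw": 1}
    - {"linear": [0, 0, 0], "turn": [0, 0, 0], "claw": 1}
    - {"linear": [0, 0, 0], "turn": [0, 0, 0], "claw": 1}
    - {"linear": [0, 0, 0], "turn": [0, 0, 0], "claw": 1}
    - {"linear": [0, 0, 0], "turn": [0, 0, 0], "claw": 1}
    - {"linear": [0, 0, 0], "turn": [0, 0, 0], "claw": 1}
  grip_force: 15

```text
time: 5.78
position: [0.5972, 0.114, 0.1545]
tool_rot: [2.089, 2.346, 0.0]
ft_force: [1.3, -0.4, -1.6]
grip_width: 0.242
```

Run:
```python
from h import *
s,M=pose();c=np.array([.572,.155]);p=s["position"][:2]-c;a=np.degrees(np.arctan2(p[1],p[0]));r=np.hypot(*p);print(a,r)
A=np.radians(a+np.arange(0,368,8));Q=np.c_[np.cos(A),np.sin(A)]*.05
print(np.c_[(np.diff(Q,axis=0)@M[:2,:2])/.03].round(2).tolist())
```

```text
t5.78 pos [0.5972 0.114  0.1545] xyaw 96.62 z [ 0. -0. -1.] F [ 1.31 -0.43 -1.64] grip 0.242 j7 -0.29
-58.376690921957966 0.048120128368802924
[[0.11, 0.2], [0.14, 0.19], [0.16, 0.16], [0.19, 0.14], [0.2, 0.11], [0.22, 0.08], [0.23, 0.05], [0.23, 0.02], [0.23, -0.01], [0.23, -0.04], [0.22, -0.08], [0.21, -0.11], [0.19, -0.13], [0.17, -0.16], [0.15, -0.18], [0.12, -0.2], [0.09, -0.21], [0.06, -0.22], [0.03, -0.23], [-0.0, -0.23], [-0.04, -0.23], [-0.07, -0.22], [-0.1, -0.21], [-0.13, -0.2], [-0.15, -0.18], [-0.18, -0.15], [-0.2, -0.13], [-0.21, -0.1], [-0.22, -0.07], [-0.23, -0.04], [-0.23, -0.0], [-0.23, 0.03], [-0.22, 0.06], [-0.21, 0.09], [-0.2, 0.12], [-0.18, 0.15], [-0.16, 0.17], [-0.13, 0.19], [-0.11, 0.21], [-0.08, 0.22], [-0.04, 0.23], [-0.01, 0.23], [0.02, 0.23], [0.05, 0.23], [0.08, 0.22]]
```

Request:
move_arm:
  deltas:
    - {"linear": [0.11, 0.2, 0], "turn": [0, 0, 0], "claw": 1}

```text
time: 5.87
position: [0.6016, 0.1168, 0.1545]
tool_rot: [-2.09, -2.345, 0.005]
ft_force: [-3.5, -1.0, 0.0]
grip_width: 0.245
```

Request:
move_arm:
  deltas:
    - {"linear": [0.14, 0.19, 0], "turn": [0, 0, 0], "claw": 1}

```text
time: 5.95
position: [0.6078, 0.1223, 0.1545]
tool_rot: [-2.09, -2.345, 0.003]
ft_force: [-2.2, -1.2, -0.2]
grip_width: 0.242
```

Request:
move_arm:
  deltas:
    - {"linear": [0.16, 0.16, 0], "turn": [0, 0, 0], "claw": 1}

```text
time: 6.03
position: [0.6126, 0.1283, 0.1545]
tool_rot: [2.09, 2.346, -0.001]
ft_force: [-1.0, -1.7, -0.1]
grip_width: 0.244
```

Request:
move_arm:
  deltas:
    - {"linear": [0.19, 0.14, 0], "turn": [0, 0, 0], "claw": 1}

```text
time: 6.12
position: [0.6163, 0.1346, 0.1545]
tool_rot: [2.09, 2.346, -0.0]
ft_force: [-0.7, -1.6, -0.2]
grip_width: 0.24
```

Request:
move_arm:
  deltas:
    - {"linear": [0.2, 0.11, 0], "turn": [0, 0, 0], "claw": 1}

```text
time: 6.2
position: [0.619, 0.1412, 0.1545]
tool_rot: [2.089, 2.346, 0.0]
ft_force: [-1.1, -1.3, -0.7]
grip_width: 0.241
```

Request:
move_arm:
  deltas:
    - {"linear": [0.22, 0.08, 0], "turn": [0, 0, 0], "claw": 1}

```text
time: 6.28
position: [0.6207, 0.148, 0.1545]
tool_rot: [2.089, 2.346, 0.0]
ft_force: [-0.2, -2.0, -0.9]
grip_width: 0.242
```

Request:
move_arm:
  deltas:
    - {"linear": [0.23, 0.05, 0], "turn": [0, 0, 0], "claw": 1}

```text
time: 6.37
position: [0.6214, 0.1551, 0.1546]
tool_rot: [2.089, 2.345, 0.001]
ft_force: [1.4, -1.6, -1.0]
grip_width: 0.24
```

Request:
move_arm:
  deltas:
    - {"linear": [0.23, 0.02, 0], "turn": [0, 0, 0], "claw": 1}

```text
time: 6.45
position: [0.6211, 0.1621, 0.1546]
tool_rot: [2.089, 2.345, 0.002]
ft_force: [0.8, -0.7, -1.3]
grip_width: 0.241
```

Request:
move_arm:
  deltas:
    - {"linear": [0.23, -0.01, 0], "turn": [0, 0, 0], "claw": 1}

```text
time: 6.53
position: [0.6199, 0.1691, 0.1546]
tool_rot: [2.089, 2.346, 0.002]
ft_force: [2.1, -1.5, -1.6]
grip_width: 0.243
```

Request:
move_arm:
  deltas:
    - {"linear": [0.23, -0.04, 0], "turn": [0, 0, 0], "claw": 1}

```text
time: 6.62
position: [0.6176, 0.176, 0.1546]
tool_rot: [2.089, 2.346, 0.002]
ft_force: [2.2, -0.9, -2.0]
grip_width: 0.241
```

Request:
move_arm:
  deltas:
    - {"linear": [0.22, -0.08, 0], "turn": [0, 0, 0], "claw": 1}

```text
time: 6.7
position: [0.6143, 0.1825, 0.1546]
tool_rot: [2.089, 2.346, 0.002]
ft_force: [3.1, 1.0, -1.9]
grip_width: 0.24
```

Request:
move_arm:
  deltas:
    - {"linear": [0.21, -0.11, 0], "turn": [0, 0, 0], "claw": 1}

```text
time: 6.78
position: [0.61, 0.1886, 0.1546]
tool_rot: [-2.089, -2.347, -0.002]
ft_force: [3.1, 0.6, -3.2]
grip_width: 0.24
```

Request:
move_arm:
  deltas:
    - {"linear": [0.19, -0.13, 0], "turn": [0, 0, 0], "claw": 1}

```text
time: 6.87
position: [0.605, 0.1938, 0.1546]
tool_rot: [-2.088, -2.347, -0.001]
ft_force: [2.4, 0.3, -2.3]
grip_width: 0.242
```

Request:
move_arm:
  deltas:
    - {"linear": [0.17, -0.16, 0], "turn": [0, 0, 0], "claw": 1}

```text
time: 6.95
position: [0.5994, 0.1982, 0.1546]
tool_rot: [-2.088, -2.347, -0.001]
ft_force: [2.6, 1.0, -2.0]
grip_width: 0.237
```

Request:
move_arm:
  deltas:
    - {"linear": [0.15, -0.18, 0], "turn": [0, 0, 0], "claw": 1}

```text
time: 7.03
position: [0.5933, 0.2018, 0.1546]
tool_rot: [-2.088, -2.347, -0.0]
ft_force: [2.0, -0.1, -1.9]
grip_width: 0.242
```

Request:
move_arm:
  deltas:
    - {"linear": [0.12, -0.2, 0], "turn": [0, 0, 0], "claw": 1}

```text
time: 7.12
position: [0.5869, 0.2044, 0.1546]
tool_rot: [-2.088, -2.346, 0.0]
ft_force: [2.0, 1.3, -1.4]
grip_width: 0.243
```

Request:
move_arm:
  deltas:
    - {"linear": [0.09, -0.21, 0], "turn": [0, 0, 0], "claw": 1}

```text
time: 7.2
position: [0.5803, 0.2061, 0.1546]
tool_rot: [-2.088, -2.346, 0.001]
ft_force: [1.5, -0.5, -2.2]
grip_width: 0.24
```

Request:
move_arm:
  deltas:
    - {"linear": [0.06, -0.22, 0], "turn": [0, 0, 0], "claw": 1}

```text
time: 7.28
position: [0.5736, 0.2068, 0.1546]
tool_rot: [-2.089, -2.346, 0.001]
ft_force: [1.8, 1.0, -1.8]
grip_width: 0.24
```

Request:
move_arm:
  deltas:
    - {"linear": [0.03, -0.23, 0], "turn": [0, 0, 0], "claw": 1}

```text
time: 7.37
position: [0.5667, 0.2067, 0.1546]
tool_rot: [2.089, 2.346, -0.001]
ft_force: [2.1, -0.6, -1.7]
grip_width: 0.24
```

Request:
move_arm:
  deltas:
    - {"linear": [0, -0.23, 0], "turn": [0, 0, 0], "claw": 1}

```text
time: 7.45
position: [0.56, 0.2056, 0.1546]
tool_rot: [2.089, 2.346, -0.001]
ft_force: [2.3, -0.5, -2.0]
grip_width: 0.243
```

Request:
move_arm:
  deltas:
    - {"linear": [-0.04, -0.23, 0], "turn": [0, 0, 0], "claw": 1}

```text
time: 7.53
position: [0.5533, 0.2035, 0.1546]
tool_rot: [2.089, 2.346, -0.001]
ft_force: [1.8, -0.8, -1.7]
grip_width: 0.24
```

Request:
move_arm:
  deltas:
    - {"linear": [-0.07, -0.22, 0], "turn": [0, 0, 0], "claw": 1}

```text
time: 7.62
position: [0.5471, 0.2006, 0.1546]
tool_rot: [2.089, 2.346, -0.001]
ft_force: [1.9, -0.5, -1.4]
grip_width: 0.239
```

Request:
move_arm:
  deltas:
    - {"linear": [-0.1, -0.21, 0], "turn": [0, 0, 0], "claw": 1}

```text
time: 7.7
position: [0.5413, 0.1968, 0.1546]
tool_rot: [2.089, 2.346, -0.0]
ft_force: [2.6, -0.2, -2.6]
grip_width: 0.239
```

Request:
move_arm:
  deltas:
    - {"linear": [-0.13, -0.2, 0], "turn": [0, 0, 0], "claw": 1}

```text
time: 7.78
position: [0.5359, 0.1922, 0.1546]
tool_rot: [2.089, 2.346, 0.0]
ft_force: [2.6, 0.3, -2.4]
grip_width: 0.243
```

Request:
move_arm:
  deltas:
    - {"linear": [-0.15, -0.18, 0], "turn": [0, 0, 0], "claw": 1}

```text
time: 7.87
position: [0.5313, 0.1869, 0.1546]
tool_rot: [2.089, 2.345, 0.0]
ft_force: [3.5, -1.0, -3.9]
grip_width: 0.241
```

Request:
move_arm:
  deltas:
    - {"linear": [-0.18, -0.15, 0], "turn": [0, 0, 0], "claw": 1}

```text
time: 7.95
position: [0.5285, 0.1826, 0.155]
tool_rot: [2.089, 2.346, 0.007]
ft_force: [8.3, 7.5, -3.5]
grip_width: 0.24
```

Request:
move_arm:
  deltas:
    - {"linear": [-0.2, -0.13, 0], "turn": [0, 0, 0], "claw": 1}

```text
time: 8.03
position: [0.5266, 0.1785, 0.1564]
tool_rot: [2.087, 2.347, 0.014]
ft_force: [-4.3, -1.2, 18.8]
grip_width: 0.193
```

Request:
move_arm:
  deltas:
    - {"linear": [-0.21, -0.1, 0], "turn": [0, 0, 0], "claw": 1}

```text
time: 8.12
position: [0.5267, 0.1732, 0.1577]
tool_rot: [2.085, 2.345, 0.024]
ft_force: [18.3, 12.4, -8.6]
grip_width: 0.096
```

Request:
move_arm:
  deltas:
    - {"linear": [-0.22, -0.07, 0], "turn": [0, 0, 0], "claw": 1}

```text
time: 8.2
position: [0.5245, 0.1654, 0.1575]
tool_rot: [2.085, 2.345, 0.018]
ft_force: [3.4, 1.5, 5.4]
grip_width: 0.071
```

Request:
move_arm:
  deltas:
    - {"linear": [-0.23, -0.04, 0], "turn": [0, 0, 0], "claw": 1}

```text
time: 8.28
position: [0.5227, 0.1568, 0.1575]
tool_rot: [2.086, 2.345, 0.011]
ft_force: [2.4, 2.7, 8.0]
grip_width: 0.074
```

Request:
move_arm:
  deltas:
    - {"linear": [-0.23, 0, 0], "turn": [0, 0, 0], "claw": 1}

```text
time: 8.37
position: [0.5223, 0.15, 0.1574]
tool_rot: [2.088, 2.346, 0.007]
ft_force: [-0.8, 3.2, 9.2]
grip_width: 0.073
```

Request:
move_arm:
  deltas:
    - {"linear": [-0.23, 0.03, 0], "turn": [0, 0, 0], "claw": 1}

```text
time: 8.45
position: [0.5228, 0.1435, 0.1574]
tool_rot: [-2.087, -2.347, -0.004]
ft_force: [-5.0, 2.4, 11.4]
grip_width: 0.074
```

Request:
move_arm:
  deltas:
    - {"linear": [-0.22, 0.06, 0], "turn": [0, 0, 0], "claw": 1}

```text
time: 8.53
position: [0.5241, 0.1369, 0.1574]
tool_rot: [-2.086, -2.346, -0.0]
ft_force: [-7.4, 2.3, 14.7]
grip_width: 0.073
```

Request:
move_arm:
  deltas:
    - {"linear": [-0.21, 0.09, 0], "turn": [0, 0, 0], "claw": 1}

```text
time: 8.62
position: [0.5265, 0.1303, 0.1574]
tool_rot: [-2.085, -2.346, 0.004]
ft_force: [-11.7, -1.3, 17.8]
grip_width: 0.074
```

Request:
move_arm:
  deltas:
    - {"linear": [-0.2, 0.12, 0], "turn": [0, 0, 0], "claw": 1}

```text
time: 8.7
position: [0.53, 0.1236, 0.1574]
tool_rot: [-2.086, -2.345, 0.009]
ft_force: [-13.2, -4.6, 20.2]
grip_width: 0.073
```

The grip slipped at about 150° on the circle (opening fell to 0.07). Looking.

Run:
```python
from h import *
pose()
d=snap("side","s3.png");cv2.imwrite("pics/s3c.png",cv2.resize(d["image"][180:420,140:440],None,fx=2,fy=2)[:,:,::-1])
```

```text
t8.70 pos [0.53   0.1236 0.1574] xyaw 96.70 z [-0.006 -0.002 -1.   ] F [-13.17  -4.63  20.21] grip 0.073 j7 -0.27
```

View pics/s3c.png

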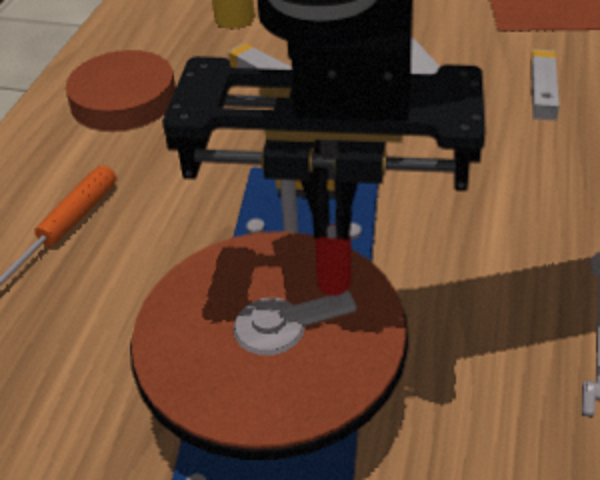

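Run:
```python
from h import *
d=load("s3");c=np.array([.572,.155])
P=lambda X:((proj(d,X)-[140,180])*2).round()
p=np.array([.53,.1236])
for z in(.1354,.1574,.165,.19):print(z,P([*p,z]))
im=d["image"][180:420,140:440];h=cv2.cvtColor(im,cv2.COLOR_RGB2HSV);m=((h[...,0]<5)|(h[...,0]>174))&(h[...,1]>190)&(h[...,2]>40)
ys,xs=np.where(m);print("red",xs.min()*2,xs.max()*2,ys.min()*2,ys.max()*2,xs.mean(),ys.mean(),m.sum())
q=plane(d,140+xs.mean(),180+ys.mean(),.14);v=q[:2]-c;print(q,np.hypot(*v),np.degrees(np.arctan2(v[1],v[0])))
for a in range(150,240,10):
    A=np.radians(a);print(a,P([c[0]+.05*np.cos(A),c[1]+.05*np.sin(A),.14]),P([c[0]+.05*np.cos(A),c[1]+.05*np.sin(A),.165]))
```

```text
0.1354 [332. 256.]
0.1574 [331. 234.]
0.165 [331. 226.]
0.19 [330. 198.]
red 314 350 236 292 166.31034482758622 132.0926724137931 464
[0.52699226 0.13547887 0.14      ] 0.04905885540846397 -156.55226517860714
150 [315. 312.] [314. 286.]
160 [324. 304.] [322. 278.]
170 [330. 295.] [329. 269.]
180 [334. 286.] [333. 260.]
190 [335. 276.] [334. 250.]
200 [335. 267.] [334. 241.]
210 [332. 258.] [331. 232.]
220 [327. 250.] [326. 224.]
230 [321. 243.] [319. 217.]
```

The knob (202°) stands behind the fingers (217°), which slipped off its front edge as the drag rose. I'll open, centre on the knob, turn the jaws to lie along the tangent there, and regrip harder.

Request:
move_arm:
  deltas:
    - {"linear": [0, 0, 0], "turn": [0, 0, 0], "claw": 0}
    - {"linear": [0, 0, 0], "turn": [0, 0, 0], "claw": 0}
    - {"linear": [0, 0, 0], "turn": [0, 0, 0], "claw": 0}
    - {"linear": [0, 0, 0], "turn": [0, 0, 0], "claw": 0}
    - {"linear": [0, 0, 0], "turn": [0, 0, 0], "claw": 0}
    - {"linear": [0, 0, 0], "turn": [0, 0, 0], "claw": 0}
    - {"linear": [0, 0, 0], "turn": [0, 0, 0], "claw": 0}
    - {"linear": [0, 0, 0], "turn": [0, 0, 0], "claw": 0}
    - {"linear": [0, 0, 0], "turn": [0, 0, 0], "claw": 0}
    - {"linear": [0, 0, 0], "turn": [0, 0, 0], "claw": 0}
    - {"linear": [0.2, -0.03, 0], "turn": [0, 0, 0], "claw": 0}
    - {"linear": [0.21, -0.02, 0], "turn": [0, 0, 0], "claw": 0}
    - {"linear": [0, 0, 0], "turn": [0, 0, 0], "claw": 0}
    - {"linear": [0, 0, 0], "turn": [0, 0, 0], "claw": 0}

```text
time: 9.92
position: [0.53, 0.1366, 0.1547]
tool_rot: [-2.087, -2.348, -0.0]
ft_force: [-0.3, -0.3, -0.5]
grip_width: 0.979
```

Run:
```python
from h import *
pose()
d=snap("side","s4.png");c=np.array([.572,.155])
im=d["image"][180:420,140:440];h=cv2.cvtColor(im,cv2.COLOR_RGB2HSV);m=((h[...,0]<5)|(h[...,0]>174))&(h[...,1]>190)&(h[...,2]>40)
n,l,st,ce=cv2.connectedComponentsWithStats(m.astype(np.uint8));i=1+st[1:,4].argmax();print(st[i])
q=plane(d,140+ce[i][0],180+ce[i][1],.14);v=q[:2]-c;print(q,np.hypot(*v),np.degrees(np.arctan2(v[1],v[0])));go((q[0],q[1],.1545))
```

```text
t9.92 pos [0.53   0.1366 0.1547] xyaw 96.73 z [-0.  0. -1.] F [-0.31 -0.32 -0.46] grip 0.979 j7 -0.30
[158 113  18  35 508]
[0.52715963 0.13385007 0.14      ] 0.04957800331103845 -154.7480847680118
t9.97 pos [0.5302 0.136  0.1546] xyaw 96.68 z [-0. -0. -1.] F [ 0.56  0.29 -0.02] grip 0.983 j7 -0.30
tool shift m [-0.0018 -0.0032  0.0001] units [-0.06 -0.11  0.  ] len/.03 0.12
```

Request:
move_arm:
  deltas:
    - {"linear": [-0.06, -0.11, 0], "turn": [0, 0, -1], "claw": 0}
    - {"linear": [0, 0, 0], "turn": [0, 0, -1], "claw": 0}
    - {"linear": [0, 0, 0], "turn": [0, 0, -1], "claw": 0}
    - {"linear": [0, 0, 0], "turn": [0, 0, -1], "claw": 0}
    - {"linear": [0, 0, 0], "turn": [0, 0, -1], "claw": 0}
    - {"linear": [0, 0, 0], "turn": [0, 0, -1], "claw": 0}
    - {"linear": [0, 0, 0], "turn": [0, 0, -1], "claw": 0}
    - {"linear": [0, 0, 0], "turn": [0, 0, -1], "claw": 0}
    - {"linear": [0, 0, 0], "turn": [0, 0, -1], "claw": 0}
    - {"linear": [0, 0, 0], "turn": [0, 0, -1], "claw": 0}
    - {"linear": [0, 0, 0], "turn": [0, 0, -1], "claw": 0}
    - {"linear": [0, 0, 0], "turn": [0, 0, -1], "claw": 0}
    - {"linear": [0, 0, 0], "turn": [0, 0, -1], "claw": 0}
    - {"linear": [0, 0, 0], "turn": [0, 0, -1], "claw": 0}
    - {"linear": [0, 0, 0], "turn": [0, 0, -1], "claw": 0}
    - {"linear": [0, 0, 0], "turn": [0, 0, -1], "claw": 0}
    - {"linear": [0, 0, 0], "turn": [0, 0, -1], "claw": 0}
    - {"linear": [0, 0, 0], "turn": [0, 0, 0], "claw": 0}

```text
time: 11.47
position: [0.5273, 0.1332, 0.1546]
tool_rot: [-0.418, -3.114, 0.0]
ft_force: [-0.4, -0.9, -0.2]
grip_width: 0.998
```

Request:
move_arm:
  deltas:
    - {"linear": [0, 0, 0], "turn": [0, 0, 0], "claw": 1}
    - {"linear": [0, 0, 0], "turn": [0, 0, 0], "claw": 1}
    - {"linear": [0, 0, 0], "turn": [0, 0, 0], "claw": 1}
    - {"linear": [0, 0, 0], "turn": [0, 0, 0], "claw": 1}
    - {"linear": [0, 0, 0], "turn": [0, 0, 0], "claw": 1}
    - {"linear": [0, 0, 0], "turn": [0, 0, 0], "claw": 1}
    - {"linear": [0, 0, 0], "turn": [0, 0, 0], "claw": 1}
    - {"linear": [0, 0, 0], "turn": [0, 0, 0], "claw": 1}
    - {"linear": [0, 0, 0], "turn": [0, 0, 0], "claw": 1}
    - {"linear": [0, 0, 0], "turn": [0, 0, 0], "claw": 1}
    - {"linear": [0, 0, 0], "turn": [0, 0, 0], "claw": 1}
    - {"linear": [0, 0, 0], "turn": [0, 0, 0], "claw": 1}
    - {"linear": [0, 0, 0], "turn": [0, 0, 0], "claw": 1}
    - {"linear": [0, 0, 0], "turn": [0, 0, 0], "claw": 1}
    - {"linear": [0, 0, 0], "turn": [0, 0, 0], "claw": 1}
  grip_force: 40

```text
time: 12.72
position: [0.5267, 0.1329, 0.1543]
tool_rot: [-0.42, -3.112, 0.002]
ft_force: [-3.4, -2.5, -0.0]
grip_width: 0.226
```

Run:
```python
from h import *
from scipy.optimize import least_squares
P=np.array([(.6078,.1223),(.6126,.1283),(.6163,.1346),(.619,.1412),(.6207,.148),(.6214,.1551),(.6211,.1621),(.6199,.1691),(.6176,.176),(.6143,.1825),(.61,.1886),(.605,.1938),(.5994,.1982),(.5933,.2018),(.5869,.2044),(.5803,.2061),(.5736,.2068),(.5667,.2067),(.56,.2056),(.5533,.2035),(.5471,.2006),(.5413,.1968),(.5359,.1922),(.5313,.1869)])
f=least_squares(lambda q:np.hypot(P[:,0]-q[0],P[:,1]-q[1])-q[2],[.572,.155,.05]);print(f.x,np.abs(f.fun).max())
c=f.x[:2]
s,M=pose();p=s["position"][:2]-c;a=np.degrees(np.arctan2(p[1],p[0]))%360;r=np.hypot(*p);print(a,r)
A=np.radians(a-np.arange(0,90,4));Q=np.c_[np.cos(A),np.sin(A)]*.05
print(np.c_[(np.diff(Q,axis=0)@M[:2,:2])/.03].round(3).tolist())
```

```text
[0.57131717 0.15672779 0.05012839] 6.0312180607043075e-05
t12.72 pos [0.5267 0.1329 0.1543] xyaw 164.61 z [-0.001 -0.001 -1.   ] F [-3.44 -2.55 -0.02] grip 0.226 j7 0.86
208.10725308190354 0.05061692515389697
[[0.077, 0.087], [0.071, 0.092], [0.064, 0.097], [0.057, 0.101], [0.05, 0.105], [0.043, 0.108], [0.035, 0.111], [0.027, 0.113], [0.019, 0.115], [0.011, 0.116], [0.003, 0.116], [-0.005, 0.116], [-0.013, 0.116], [-0.021, 0.114], [-0.029, 0.113], [-0.037, 0.11], [-0.045, 0.107], [-0.052, 0.104], [-0.059, 0.1], [-0.066, 0.096], [-0.072, 0.091], [-0.079, 0.086]]
```

Circle fit is excellent (centre 0.5713, 0.1567, r 50.1 mm, residual 0.06 mm). Sweeping back (clockwise) through the zone in 4° steps.

Request:
move_arm:
  deltas:
    - {"linear": [0.077, 0.087, 0], "turn": [0, 0, 0], "claw": 1}

```text
time: 12.8
position: [0.5256, 0.1351, 0.1543]
tool_rot: [-0.422, -3.112, 0.003]
ft_force: [-3.1, -2.8, -0.7]
grip_width: 0.221
```

Request:
move_arm:
  deltas:
    - {"linear": [0.071, 0.092, 0], "turn": [0, 0, 0], "claw": 1}

```text
time: 12.88
position: [0.5238, 0.1394, 0.1543]
tool_rot: [-0.421, -3.112, 0.002]
ft_force: [-2.2, -2.4, -0.9]
grip_width: 0.226
```

Request:
move_arm:
  deltas:
    - {"linear": [0.064, 0.097, 0], "turn": [0, 0, 0], "claw": 1}

```text
time: 12.97
position: [0.5225, 0.1435, 0.1543]
tool_rot: [-0.42, -3.112, 0.0]
ft_force: [-3.6, -1.7, -1.7]
grip_width: 0.226
```

Request:
move_arm:
  deltas:
    - {"linear": [0.057, 0.101, 0], "turn": [0, 0, 0], "claw": 1}

```text
time: 13.05
position: [0.5216, 0.1473, 0.1543]
tool_rot: [-0.419, -3.112, 0.0]
ft_force: [-2.9, -2.1, -1.5]
grip_width: 0.23
```

Request:
move_arm:
  deltas:
    - {"linear": [0.05, 0.105, 0], "turn": [0, 0, 0], "claw": 1}

```text
time: 13.13
position: [0.5211, 0.1509, 0.1543]
tool_rot: [-0.419, -3.113, -0.0]
ft_force: [-3.3, -1.4, -1.6]
grip_width: 0.229
```

Request:
move_arm:
  deltas:
    - {"linear": [0.043, 0.108, 0], "turn": [0, 0, 0], "claw": 1}

```text
time: 13.22
position: [0.5209, 0.1543, 0.1543]
tool_rot: [-0.419, -3.113, -0.0]
ft_force: [-2.8, -1.9, -3.1]
grip_width: 0.226
```

Request:
move_arm:
  deltas:
    - {"linear": [0.035, 0.111, 0], "turn": [0, 0, 0], "claw": 1}

```text
time: 13.3
position: [0.5208, 0.1577, 0.1543]
tool_rot: [-0.419, -3.113, -0.0]
ft_force: [-3.3, -1.3, -2.9]
grip_width: 0.225
```

Request:
move_arm:
  deltas:
    - {"linear": [0.027, 0.113, 0], "turn": [0, 0, 0], "claw": 1}

```text
time: 13.38
position: [0.521, 0.1612, 0.1544]
tool_rot: [-0.419, -3.113, -0.0]
ft_force: [-2.4, -0.7, -3.5]
grip_width: 0.224
```

Request:
move_arm:
  deltas:
    - {"linear": [0.019, 0.115, 0], "turn": [0, 0, 0], "claw": 1}

```text
time: 13.47
position: [0.5215, 0.1646, 0.1543]
tool_rot: [-0.419, -3.113, -0.0]
ft_force: [-3.2, -1.5, -3.4]
grip_width: 0.223
```

Request:
move_arm:
  deltas:
    - {"linear": [0.011, 0.116, 0], "turn": [0, 0, 0], "claw": 1}

```text
time: 13.55
position: [0.5221, 0.168, 0.1544]
tool_rot: [-0.419, -3.113, -0.0]
ft_force: [-3.4, 0.2, -3.7]
grip_width: 0.228
```

Request:
move_arm:
  deltas:
    - {"linear": [0.003, 0.116, 0], "turn": [0, 0, 0], "claw": 1}

```text
time: 13.63
position: [0.523, 0.1712, 0.1544]
tool_rot: [-0.42, -3.113, -0.0]
ft_force: [-3.5, -2.7, -3.4]
grip_width: 0.226
```

Request:
move_arm:
  deltas:
    - {"linear": [-0.005, 0.116, 0], "turn": [0, 0, 0], "claw": 1}

```text
time: 13.72
position: [0.5237, 0.1732, 0.1543]
tool_rot: [-0.42, -3.112, 0.004]
ft_force: [-6.0, -5.7, 0.6]
grip_width: 0.225
```

Request:
move_arm:
  deltas:
    - {"linear": [-0.013, 0.116, 0], "turn": [0, 0, 0], "claw": 1}

```text
time: 13.8
position: [0.5245, 0.1747, 0.1543]
tool_rot: [-0.421, -3.11, 0.009]
ft_force: [-8.9, -8.1, 2.0]
grip_width: 0.222
```

Request:
move_arm:
  deltas:
    - {"linear": [-0.021, 0.114, 0], "turn": [0, 0, 0], "claw": 1}

```text
time: 13.88
position: [0.5252, 0.1765, 0.1542]
tool_rot: [-0.422, -3.108, 0.013]
ft_force: [-12.7, -12.1, 5.7]
grip_width: 0.227
```

Request:
move_arm:
  deltas:
    - {"linear": [-0.029, 0.113, 0], "turn": [0, 0, 0], "claw": 1}

```text
time: 13.97
position: [0.5262, 0.1785, 0.1541]
tool_rot: [-0.423, -3.106, 0.017]
ft_force: [-12.2, -10.5, 6.0]
grip_width: 0.228
```

Request:
move_arm:
  deltas:
    - {"linear": [-0.037, 0.11, 0], "turn": [0, 0, 0], "claw": 1}

```text
time: 14.05
position: [0.5295, 0.1845, 0.1544]
tool_rot: [-0.422, -3.11, 0.006]
ft_force: [-2.8, 0.6, -4.8]
grip_width: 0.228
```

Request:
move_arm:
  deltas:
    - {"linear": [-0.045, 0.107, 0], "turn": [0, 0, 0], "claw": 1}

```text
time: 14.13
position: [0.5332, 0.1895, 0.1545]
tool_rot: [0.421, 3.113, 0.001]
ft_force: [-0.8, 0.3, -5.8]
grip_width: 0.228
```

Request:
move_arm:
  deltas:
    - {"linear": [-0.052, 0.104, 0], "turn": [0, 0, 0], "claw": 1}

```text
time: 14.22
position: [0.5359, 0.1923, 0.1545]
tool_rot: [0.42, 3.113, 0.002]
ft_force: [-1.9, -0.4, -5.5]
grip_width: 0.226
```

Request:
move_arm:
  deltas:
    - {"linear": [-0.059, 0.1, 0], "turn": [0, 0, 0], "claw": 1}

```text
time: 14.3
position: [0.5384, 0.1946, 0.1545]
tool_rot: [0.42, 3.113, 0.001]
ft_force: [-1.3, -0.3, -5.4]
grip_width: 0.228
```

Request:
move_arm:
  deltas:
    - {"linear": [-0.066, 0.096, 0], "turn": [0, 0, 0], "claw": 1}

```text
time: 14.38
position: [0.541, 0.1967, 0.1545]
tool_rot: [0.42, 3.113, 0.001]
ft_force: [-1.4, 0.0, -5.4]
grip_width: 0.227
```

Request:
move_arm:
  deltas:
    - {"linear": [-0.072, 0.091, 0], "turn": [0, 0, 0], "claw": 1}

```text
time: 14.47
position: [0.5438, 0.1986, 0.1545]
tool_rot: [0.42, 3.113, 0.0]
ft_force: [-1.5, -0.8, -5.7]
grip_width: 0.224
```

Clockwise: drag starts near 162°, peaks about 17 N at 154–157°, let go by 146°. Now a slow counter-clockwise pass to get the other edge and peak.

Run:
```python
from h import *
c=np.array([.57132,.15673])
s,M=pose();p=s["position"][:2]-c;a=np.degrees(np.arctan2(p[1],p[0]))%360;print(a)
A=np.radians(np.r_[a,np.arange(a+4,140.1,4),np.arange(141.5,172,1.5)]);Q=np.c_[np.cos(A),np.sin(A)]*.0501
print(np.degrees(A).round(1));print(np.c_[(np.diff(np.r_[[p],Q[1:]],axis=0)@M[:2,:2])/.03].round(3).tolist())
```

```text
t14.47 pos [0.5438 0.1986 0.1545] xyaw 164.62 z [ 0.  0. -1.] F [-1.53 -0.75 -5.71] grip 0.224 j7 0.71
123.2974861599074
[123.3 127.3 131.3 135.3 139.3 141.5 143.  144.5 146.  147.5 149.  150.5
 152.  153.5 155.  156.5 158.  159.5 161.  162.5 164.  165.5 167.  168.5
 170.  171.5]
[[0.075, -0.089], [0.067, -0.095], [0.061, -0.1], [0.054, -0.104], [0.026, -0.059], [0.017, -0.04], [0.016, -0.041], [0.015, -0.041], [0.013, -0.042], [0.012, -0.042], [0.011, -0.042], [0.01, -0.043], [0.009, -0.043], [0.008, -0.043], [0.007, -0.043], [0.006, -0.043], [0.004, -0.043], [0.003, -0.044], [0.002, -0.044], [0.001, -0.044], [-0.0, -0.044], [-0.001, -0.044], [-0.002, -0.044], [-0.004, -0.044], [-0.005, -0.043]]
```

Request:
move_arm:
  deltas:
    - {"linear": [0.075, -0.089, 0], "turn": [0, 0, 0], "claw": 1}
    - {"linear": [0.067, -0.095, 0], "turn": [0, 0, 0], "claw": 1}
    - {"linear": [0.061, -0.1, 0], "turn": [0, 0, 0], "claw": 1}
    - {"linear": [0.054, -0.104, 0], "turn": [0, 0, 0], "claw": 1}
    - {"linear": [0.026, -0.059, 0], "turn": [0, 0, 0], "claw": 1}

```text
time: 14.88
position: [0.5312, 0.1871, 0.1548]
tool_rot: [0.421, 3.113, -0.001]
ft_force: [0.2, 1.6, -5.2]
grip_width: 0.221
```

Request:
move_arm:
  deltas:
    - {"linear": [0.017, -0.04, 0], "turn": [0, 0, 0], "claw": 1}

```text
time: 14.97
position: [0.5305, 0.1863, 0.1549]
tool_rot: [0.421, 3.113, -0.001]
ft_force: [-0.3, 0.8, -4.8]
grip_width: 0.219
```

Request:
move_arm:
  deltas:
    - {"linear": [0.016, -0.041, 0], "turn": [0, 0, 0], "claw": 1}

```text
time: 15.05
position: [0.53, 0.1856, 0.1549]
tool_rot: [0.42, 3.112, 0.001]
ft_force: [1.5, 0.9, -6.2]
grip_width: 0.22
```

Request:
move_arm:
  deltas:
    - {"linear": [0.015, -0.041, 0], "turn": [0, 0, 0], "claw": 1}

```text
time: 15.13
position: [0.5295, 0.1849, 0.1548]
tool_rot: [0.42, 3.112, 0.002]
ft_force: [1.6, 2.9, -6.2]
grip_width: 0.218
```

Request:
move_arm:
  deltas:
    - {"linear": [0.013, -0.042, 0], "turn": [0, 0, 0], "claw": 1}

```text
time: 15.22
position: [0.5291, 0.1843, 0.1549]
tool_rot: [0.419, 3.112, 0.003]
ft_force: [3.0, 4.1, -8.1]
grip_width: 0.222
```

Request:
move_arm:
  deltas:
    - {"linear": [0.012, -0.042, 0], "turn": [0, 0, 0], "claw": 1}

```text
time: 15.3
position: [0.5286, 0.1837, 0.155]
tool_rot: [0.419, 3.111, 0.005]
ft_force: [3.6, 5.2, -8.0]
grip_width: 0.221
```

Request:
move_arm:
  deltas:
    - {"linear": [0.011, -0.042, 0], "turn": [0, 0, 0], "claw": 1}

```text
time: 15.38
position: [0.5282, 0.1831, 0.155]
tool_rot: [0.418, 3.111, 0.006]
ft_force: [6.3, 6.3, -9.2]
grip_width: 0.217
```

Request:
move_arm:
  deltas:
    - {"linear": [0.01, -0.043, 0], "turn": [0, 0, 0], "claw": 1}

```text
time: 15.47
position: [0.5278, 0.1825, 0.155]
tool_rot: [0.418, 3.11, 0.008]
ft_force: [6.2, 7.8, -9.9]
grip_width: 0.222
```

Request:
move_arm:
  deltas:
    - {"linear": [0.009, -0.043, 0], "turn": [0, 0, 0], "claw": 1}

```text
time: 15.55
position: [0.5275, 0.182, 0.1551]
tool_rot: [0.417, 3.11, 0.01]
ft_force: [6.9, 8.5, -10.6]
grip_width: 0.214
```

Request:
move_arm:
  deltas:
    - {"linear": [0.008, -0.043, 0], "turn": [0, 0, 0], "claw": 1}

```text
time: 15.63
position: [0.5271, 0.1813, 0.1552]
tool_rot: [0.417, 3.11, 0.011]
ft_force: [6.4, 9.4, -10.3]
grip_width: 0.215
```

Request:
move_arm:
  deltas:
    - {"linear": [0.007, -0.043, 0], "turn": [0, 0, 0], "claw": 1}

```text
time: 15.72
position: [0.5267, 0.1807, 0.1553]
tool_rot: [0.416, 3.109, 0.013]
ft_force: [7.3, 10.3, -9.7]
grip_width: 0.212
```

Request:
move_arm:
  deltas:
    - {"linear": [0.006, -0.043, 0], "turn": [0, 0, 0], "claw": 1}

```text
time: 15.8
position: [0.526, 0.1792, 0.1555]
tool_rot: [0.416, 3.11, 0.011]
ft_force: [1.6, -1.0, 2.1]
grip_width: 0.209
```

Request:
move_arm:
  deltas:
    - {"linear": [0.004, -0.043, 0], "turn": [0, 0, 0], "claw": 1}

```text
time: 15.88
position: [0.525, 0.1765, 0.1574]
tool_rot: [0.418, 3.111, 0.005]
ft_force: [-1.6, 3.2, 7.5]
grip_width: 0.102
```

Request:
move_arm:
  deltas:
    - {"linear": [0.003, -0.044, 0], "turn": [0, 0, 0], "claw": 1}

```text
time: 15.97
position: [0.5244, 0.1758, 0.1574]
tool_rot: [0.417, 3.111, 0.006]
ft_force: [-0.6, 5.4, 5.3]
grip_width: 0.055
```

Request:
move_arm:
  deltas:
    - {"linear": [0.002, -0.044, 0], "turn": [0, 0, 0], "claw": 1}

```text
time: 16.05
position: [0.5241, 0.1749, 0.1574]
tool_rot: [0.417, 3.11, 0.007]
ft_force: [-0.1, 6.4, 5.5]
grip_width: 0.056
```

Request:
move_arm:
  deltas:
    - {"linear": [0.001, -0.044, 0], "turn": [0, 0, 0], "claw": 1}

```text
time: 16.13
position: [0.5238, 0.174, 0.1574]
tool_rot: [0.416, 3.11, 0.008]
ft_force: [0.3, 6.5, 4.3]
grip_width: 0.053
```

Request:
move_arm:
  deltas:
    - {"linear": [0, -0.044, 0], "turn": [0, 0, 0], "claw": 1}

```text
time: 16.22
position: [0.5233, 0.1725, 0.1574]
tool_rot: [0.416, 3.111, 0.007]
ft_force: [-0.1, 6.1, 5.6]
grip_width: 0.055
```

Request:
move_arm:
  deltas:
    - {"linear": [-0.001, -0.044, 0], "turn": [0, 0, 0], "claw": 1}

```text
time: 16.3
position: [0.5227, 0.171, 0.1574]
tool_rot: [0.416, 3.111, 0.006]
ft_force: [-1.9, 4.6, 6.3]
grip_width: 0.059
```

Request:
move_arm:
  deltas:
    - {"linear": [-0.002, -0.044, 0], "turn": [0, 0, 0], "claw": 1}

```text
time: 16.38
position: [0.5222, 0.1691, 0.1574]
tool_rot: [0.417, 3.111, 0.004]
ft_force: [-2.3, 3.7, 6.3]
grip_width: 0.057
```

Request:
move_arm:
  deltas:
    - {"linear": [-0.004, -0.044, 0], "turn": [0, 0, 0], "claw": 1}

```text
time: 16.47
position: [0.5219, 0.1679, 0.1574]
tool_rot: [0.416, 3.112, 0.004]
ft_force: [-2.0, 4.3, 7.3]
grip_width: 0.056
```

Request:
move_arm:
  deltas:
    - {"linear": [-0.005, -0.043, 0], "turn": [0, 0, 0], "claw": 1}

```text
time: 16.55
position: [0.5216, 0.1667, 0.1574]
tool_rot: [0.416, 3.112, 0.005]
ft_force: [-3.1, 3.8, 7.5]
grip_width: 0.056
```

It slipped again with the tool rising 3 mm; looking closely at how the fingers sit.

Run:
```python
from h import *
pose()
d=snap("side","s5.png");a=cv2.resize(d["image"][240:370,220:360],None,fx=4,fy=4,interpolation=2)
print((proj(d,[.5216,.1667,.1354])-[220,240])*4,(proj(d,[.5216,.1667,.165])-[220,240])*4)
cv2.imwrite("pics/s5c.png",np.clip(a.astype(float)*1.8,0,255).astype(np.uint8)[:,:,::-1])
```

```text
t16.55 pos [0.5216 0.1667 0.1574] xyaw 164.76 z [ 0.002  0.003 -1.   ] F [-3.09  3.76  7.46] grip 0.056 j7 0.80
[341.27217108 367.01946355] [338.91746526 305.58953991]
```

View pics/s5c.png

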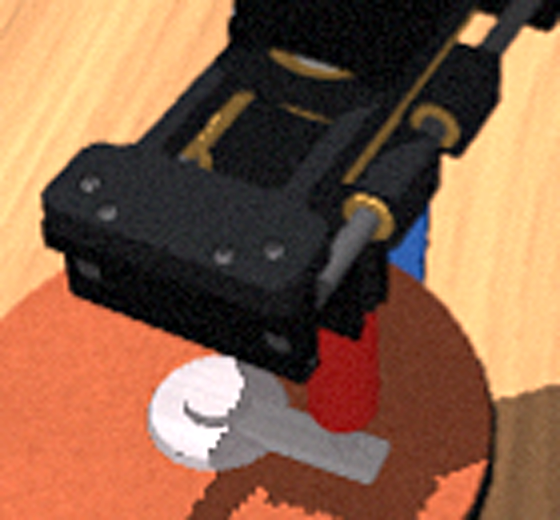

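The opening while holding was only ~20 mm against a 25 mm knob, and the fingers are seen only at the knob's domed top: the grip was too high. I'll open, recentre, go down 12 mm to the stated grip height, and regrip.

Request:
move_arm:
  deltas:
    - {"linear": [0, 0, 0], "turn": [0, 0, 0], "claw": 0}
    - {"linear": [0, 0, 0], "turn": [0, 0, 0], "claw": 0}
    - {"linear": [0, 0, 0], "turn": [0, 0, 0], "claw": 0}
    - {"linear": [0, 0, 0], "turn": [0, 0, 0], "claw": 0}
    - {"linear": [0, 0, 0], "turn": [0, 0, 0], "claw": 0}
    - {"linear": [0, 0, 0], "turn": [0, 0, 0], "claw": 0}
    - {"linear": [0, 0, 0], "turn": [0, 0, 0], "claw": 0}
    - {"linear": [0, 0, 0], "turn": [0, 0, 0], "claw": 0}
    - {"linear": [0, 0, 0], "turn": [0, 0, 0], "claw": 0}
    - {"linear": [0, 0, 0], "turn": [0, 0, 0], "claw": 0}

```text
time: 17.43
position: [0.5213, 0.1639, 0.1549]
tool_rot: [0.42, 3.113, -0.0]
ft_force: [-0.5, -0.3, -0.5]
grip_width: 0.73
```

Run:
```python
from h import *
pose();c=np.array([.57132,.15673])
d=snap("side","s6.png")
im=d["image"];h=cv2.cvtColor(im,cv2.COLOR_RGB2HSV);m=((h[...,0]<5)|(h[...,0]>174))&(h[...,1]>190)&(h[...,2]>40);m[:240]=0;m[380:]=0;m[:,:220]=0;m[:,380:]=0
n,l,st,ce=cv2.connectedComponentsWithStats(m.astype(np.uint8));i=1+st[1:,4].argmax();print(st[i],ce[i])
for A in range(150,185,5):
    a=np.radians(A);q=c+.0501*np.array([np.cos(a),np.sin(a)]);print(A,proj(d,[*q,.115]),proj(d,[*q,.165]))
a=cv2.resize(d["image"][240:370,220:360],None,fx=4,fy=4,interpolation=2)
cv2.imwrite("pics/s6c.png",np.clip(a.astype(float)*1.8,0,255).astype(np.uint8)[:,:,::-1])
```

```text
t17.43 pos [0.5213 0.1639 0.1549] xyaw 164.64 z [ 0. -0. -1.] F [-0.54 -0.28 -0.53] grip 0.730 j7 0.80
[294 317  19  34 406] [305.26600985 335.93842365]
150 [298.66349463 349.66489237] [297.2818003  324.26514119]
155 [300.77903593 347.65896085] [299.51996046 322.25934534]
160 [302.65361535 345.53945561] [301.50319129 320.14170578]
165 [304.27473657 343.32576531] [303.21839289 317.93177773]
170 [305.63256575 341.03761908] [304.65533007 315.64941048]
175 [306.71990639 338.69485164] [305.80659578 313.31450784]
180 [307.53213649 336.31718635] [306.6675333  310.94680858]
```

View pics/s6c.png

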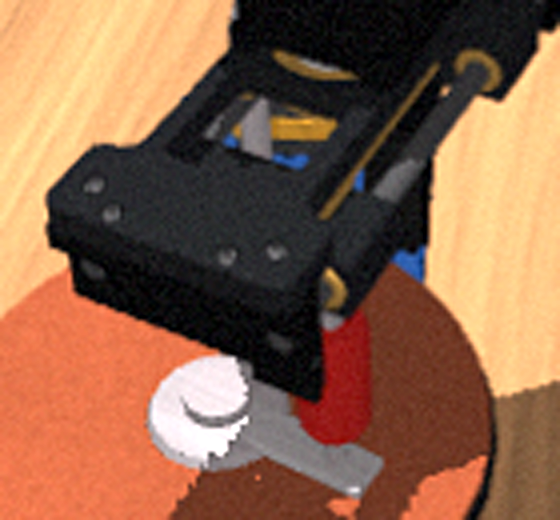

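Request:
move_arm:
  deltas:
    - {"linear": [0, 0.15, 0], "turn": [0, 0, 0], "claw": 0}
    - {"linear": [0, 0.14, 0], "turn": [0, 0, 0], "claw": 0}
    - {"linear": [0, 0, 0], "turn": [0, 0, 0], "claw": 0}
    - {"linear": [0, 0, 0.2], "turn": [0, 0, 0], "claw": 0}
    - {"linear": [0, 0, 0], "turn": [0, 0, 0], "claw": 0}

```text
time: 17.9
position: [0.5229, 0.1721, 0.1474]
tool_rot: [-0.419, -3.112, 0.001]
ft_force: [-0.7, -0.5, -0.5]
grip_width: 0.993
```

Request:
move_arm:
  deltas:
    - {"linear": [0, 0, 0.2], "turn": [0, 0, 0], "claw": 0}
    - {"linear": [0, 0, 0], "turn": [0, 0, 0], "claw": 0}
    - {"linear": [0, 0, 0], "turn": [0, 0, 0], "claw": 1}
    - {"linear": [0, 0, 0], "turn": [0, 0, 0], "claw": 1}
    - {"linear": [0, 0, 0], "turn": [0, 0, 0], "claw": 1}
    - {"linear": [0, 0, 0], "turn": [0, 0, 0], "claw": 1}
    - {"linear": [0, 0, 0], "turn": [0, 0, 0], "claw": 1}
    - {"linear": [0, 0, 0], "turn": [0, 0, 0], "claw": 1}
    - {"linear": [0, 0, 0], "turn": [0, 0, 0], "claw": 1}
    - {"linear": [0, 0, 0], "turn": [0, 0, 0], "claw": 1}
    - {"linear": [0, 0, 0], "turn": [0, 0, 0], "claw": 1}
    - {"linear": [0, 0, 0], "turn": [0, 0, 0], "claw": 1}
    - {"linear": [0, 0, 0], "turn": [0, 0, 0], "claw": 1}
    - {"linear": [0, 0, 0], "turn": [0, 0, 0], "claw": 1}
    - {"linear": [0, 0, 0], "turn": [0, 0, 0], "claw": 1}
    - {"linear": [0, 0, 0], "turn": [0, 0, 0], "claw": 1}
  grip_force: 30

```text
time: 19.23
position: [0.5235, 0.1723, 0.1426]
tool_rot: [-0.42, -3.113, 0.0]
ft_force: [-0.1, 0.2, -0.4]
grip_width: 0.273
```

Run:
```python
from h import *
c=np.array([.57132,.15673])
s,M=pose();p=s["position"][:2]-c;a=np.degrees(np.arctan2(p[1],p[0]))%360;print(a,np.hypot(*p))
```

```text
t19.23 pos [0.5235 0.1723 0.1426] xyaw 164.63 z [-0. -0. -1.] F [-0.12  0.15 -0.37] grip 0.273 j7 0.77
161.99967134627857 0.0502882688195081
```

Now held on the full diameter (23.7 mm), unloaded at 162.0°. Slow clockwise pass from 168°.

Request:
move_arm:
  deltas:
    - {"linear": [0.001, -0.044, 0], "turn": [0, 0, 0], "claw": 1}
    - {"linear": [0, -0.044, 0], "turn": [0, 0, 0], "claw": 1}
    - {"linear": [-0.001, -0.044, 0], "turn": [0, 0, 0], "claw": 1}
    - {"linear": [-0.002, -0.044, 0], "turn": [0, 0, 0], "claw": 1}
    - {"linear": [0, 0, 0], "turn": [0, 0, 0], "claw": 1}
  grip_force: 40

```text
time: 19.65
position: [0.522, 0.1666, 0.1426]
tool_rot: [-0.421, -3.113, 0.001]
ft_force: [-1.1, 1.2, 0.2]
grip_width: 0.267
```

Request:
move_arm:
  deltas:
    - {"linear": [0.002, 0.044, 0], "turn": [0, 0, 0], "claw": 1}
    - {"linear": [0.001, 0.044, 0], "turn": [0, 0, 0], "claw": 1}

```text
time: 19.82
position: [0.5226, 0.1691, 0.1426]
tool_rot: [-0.421, -3.113, 0.002]
ft_force: [-0.7, -1.0, 1.0]
grip_width: 0.267
```

Request:
move_arm:
  deltas:
    - {"linear": [0, 0.044, 0], "turn": [0, 0, 0], "claw": 1}

```text
time: 19.9
position: [0.523, 0.1707, 0.1426]
tool_rot: [-0.421, -3.113, 0.001]
ft_force: [-0.8, -1.2, 0.7]
grip_width: 0.272
```

Request:
move_arm:
  deltas:
    - {"linear": [-0.001, 0.044, 0], "turn": [0, 0, 0], "claw": 1}

```text
time: 19.98
position: [0.5233, 0.1716, 0.1426]
tool_rot: [-0.42, -3.113, 0.003]
ft_force: [-2.7, -3.9, 3.2]
grip_width: 0.269
```

Request:
move_arm:
  deltas:
    - {"linear": [-0.002, 0.044, 0], "turn": [0, 0, 0], "claw": 1}

```text
time: 20.07
position: [0.5236, 0.1722, 0.1426]
tool_rot: [-0.421, -3.112, 0.004]
ft_force: [-2.5, -5.2, 4.1]
grip_width: 0.267
```

Request:
move_arm:
  deltas:
    - {"linear": [-0.003, 0.044, 0], "turn": [0, 0, 0], "claw": 1}

```text
time: 20.15
position: [0.5238, 0.1729, 0.1425]
tool_rot: [-0.421, -3.112, 0.006]
ft_force: [-3.5, -7.0, 4.5]
grip_width: 0.269
```

Request:
move_arm:
  deltas:
    - {"linear": [-0.004, 0.043, 0], "turn": [0, 0, 0], "claw": 1}

```text
time: 20.23
position: [0.524, 0.1736, 0.1425]
tool_rot: [-0.422, -3.111, 0.008]
ft_force: [-5.0, -7.2, 6.2]
grip_width: 0.271
```

Request:
move_arm:
  deltas:
    - {"linear": [-0.006, 0.043, 0], "turn": [0, 0, 0], "claw": 1}

```text
time: 20.32
position: [0.5243, 0.1741, 0.1425]
tool_rot: [-0.422, -3.11, 0.01]
ft_force: [-6.1, -8.5, 8.2]
grip_width: 0.263
```

Request:
move_arm:
  deltas:
    - {"linear": [-0.007, 0.043, 0], "turn": [0, 0, 0], "claw": 1}

```text
time: 20.4
position: [0.5245, 0.1748, 0.1425]
tool_rot: [-0.423, -3.11, 0.011]
ft_force: [-7.5, -9.4, 8.9]
grip_width: 0.268
```

Request:
move_arm:
  deltas:
    - {"linear": [-0.008, 0.043, 0], "turn": [0, 0, 0], "claw": 1}

```text
time: 20.48
position: [0.5249, 0.1755, 0.1425]
tool_rot: [-0.423, -3.109, 0.013]
ft_force: [-7.5, -9.8, 9.9]
grip_width: 0.267
```

Request:
move_arm:
  deltas:
    - {"linear": [-0.009, 0.043, 0], "turn": [0, 0, 0], "claw": 1}

```text
time: 20.57
position: [0.5252, 0.1764, 0.1425]
tool_rot: [-0.423, -3.108, 0.014]
ft_force: [-9.0, -9.5, 9.4]
grip_width: 0.266
```

Request:
move_arm:
  deltas:
    - {"linear": [-0.01, 0.043, 0], "turn": [0, 0, 0], "claw": 1}

```text
time: 20.65
position: [0.5273, 0.1807, 0.1426]
tool_rot: [-0.422, -3.112, 0.003]
ft_force: [-0.0, -0.3, 0.4]
grip_width: 0.266
```

Request:
move_arm:
  deltas:
    - {"linear": [-0.011, 0.042, 0], "turn": [0, 0, 0], "claw": 1}

```text
time: 20.73
position: [0.5287, 0.1832, 0.1426]
tool_rot: [0.42, 3.113, 0.001]
ft_force: [0.1, -1.1, 0.6]
grip_width: 0.268
```

Request:
move_arm:
  deltas:
    - {"linear": [-0.012, 0.042, 0], "turn": [0, 0, 0], "claw": 1}

```text
time: 20.82
position: [0.5295, 0.1845, 0.1426]
tool_rot: [0.42, 3.113, 0.001]
ft_force: [0.7, -1.3, 0.1]
grip_width: 0.266
```

Request:
move_arm:
  deltas:
    - {"linear": [-0.013, 0.042, 0], "turn": [0, 0, 0], "claw": 1}

```text
time: 20.9
position: [0.5302, 0.1855, 0.1426]
tool_rot: [0.42, 3.113, 0.001]
ft_force: [0.3, -2.4, 0.3]
grip_width: 0.267
```

Request:
move_arm:
  deltas:
    - {"linear": [-0.015, 0.041, 0], "turn": [0, 0, 0], "claw": 1}

```text
time: 20.98
position: [0.5309, 0.1865, 0.1426]
tool_rot: [0.42, 3.113, 0.0]
ft_force: [1.4, -2.2, -0.1]
grip_width: 0.27
```

Request:
move_arm:
  deltas:
    - {"linear": [-0.016, 0.041, 0], "turn": [0, 0, 0], "claw": 1}

```text
time: 21.07
position: [0.5317, 0.1874, 0.1426]
tool_rot: [0.42, 3.113, -0.0]
ft_force: [1.0, -2.1, 0.5]
grip_width: 0.269
```

Request:
move_arm:
  deltas:
    - {"linear": [-0.017, 0.04, 0], "turn": [0, 0, 0], "claw": 1}

```text
time: 21.15
position: [0.5324, 0.1884, 0.1426]
tool_rot: [0.42, 3.113, -0.0]
ft_force: [1.1, -2.2, 0.4]
grip_width: 0.269
```

Request:
move_arm:
  deltas:
    - {"linear": [-0.019, 0.04, 0], "turn": [0, 0, 0], "claw": 1}

```text
time: 21.23
position: [0.5332, 0.1894, 0.1426]
tool_rot: [0.42, 3.113, -0.0]
ft_force: [0.4, -1.8, -0.0]
grip_width: 0.267
```

Request:
move_arm:
  deltas:
    - {"linear": [-0.02, 0.039, 0], "turn": [0, 0, 0], "claw": 1}
    - {"linear": [-0.021, 0.039, 0], "turn": [0, 0, 0], "claw": 1}
    - {"linear": [0, 0, 0], "turn": [0, 0, 0], "claw": 1}

```text
time: 21.48
position: [0.5352, 0.1914, 0.1426]
tool_rot: [0.42, 3.113, 0.0]
ft_force: [0.7, -1.9, 0.3]
grip_width: 0.27
```

Request:
move_arm:
  deltas:
    - {"linear": [0.021, -0.038, 0], "turn": [0, 0, 0], "claw": 1}
    - {"linear": [0.02, -0.039, 0], "turn": [0, 0, 0], "claw": 1}
    - {"linear": [0.019, -0.04, 0], "turn": [0, 0, 0], "claw": 1}
    - {"linear": [0.018, -0.04, 0], "turn": [0, 0, 0], "claw": 1}

```text
time: 21.82
position: [0.5314, 0.1872, 0.1426]
tool_rot: [0.42, 3.113, 0.0]
ft_force: [3.4, -0.8, -1.0]
grip_width: 0.267
```

Request:
move_arm:
  deltas:
    - {"linear": [0.017, -0.04, 0], "turn": [0, 0, 0], "claw": 1}

```text
time: 21.9
position: [0.5306, 0.1862, 0.1426]
tool_rot: [0.42, 3.113, 0.0]
ft_force: [1.6, -1.5, -2.0]
grip_width: 0.267
```

Request:
move_arm:
  deltas:
    - {"linear": [0.016, -0.041, 0], "turn": [0, 0, 0], "claw": 1}

```text
time: 21.98
position: [0.53, 0.1854, 0.1427]
tool_rot: [0.42, 3.112, 0.001]
ft_force: [4.4, 0.2, -2.4]
grip_width: 0.272
```

Request:
move_arm:
  deltas:
    - {"linear": [0.015, -0.041, 0], "turn": [0, 0, 0], "claw": 1}

```text
time: 22.07
position: [0.5295, 0.1847, 0.1427]
tool_rot: [0.42, 3.112, 0.002]
ft_force: [5.4, 1.3, -4.9]
grip_width: 0.267
```

Request:
move_arm:
  deltas:
    - {"linear": [0.013, -0.042, 0], "turn": [0, 0, 0], "claw": 1}

```text
time: 22.15
position: [0.5291, 0.1841, 0.1427]
tool_rot: [0.419, 3.111, 0.004]
ft_force: [7.5, 1.9, -6.7]
grip_width: 0.268
```

Request:
move_arm:
  deltas:
    - {"linear": [0.012, -0.042, 0], "turn": [0, 0, 0], "claw": 1}

```text
time: 22.23
position: [0.5287, 0.1835, 0.1427]
tool_rot: [0.419, 3.111, 0.006]
ft_force: [8.9, 3.5, -6.8]
grip_width: 0.267
```

Request:
move_arm:
  deltas:
    - {"linear": [0.011, -0.042, 0], "turn": [0, 0, 0], "claw": 1}

```text
time: 22.32
position: [0.5283, 0.183, 0.1427]
tool_rot: [0.418, 3.11, 0.008]
ft_force: [8.9, 4.7, -8.0]
grip_width: 0.268
```

Request:
move_arm:
  deltas:
    - {"linear": [0.01, -0.043, 0], "turn": [0, 0, 0], "claw": 1}

```text
time: 22.4
position: [0.528, 0.1824, 0.1428]
tool_rot: [0.418, 3.11, 0.009]
ft_force: [9.7, 5.6, -9.4]
grip_width: 0.269
```

Request:
move_arm:
  deltas:
    - {"linear": [0.009, -0.043, 0], "turn": [0, 0, 0], "claw": 1}

```text
time: 22.48
position: [0.5276, 0.1819, 0.1428]
tool_rot: [0.417, 3.109, 0.011]
ft_force: [10.9, 7.9, -10.0]
grip_width: 0.271
```

Request:
move_arm:
  deltas:
    - {"linear": [0.008, -0.043, 0], "turn": [0, 0, 0], "claw": 1}

```text
time: 22.57
position: [0.5272, 0.1812, 0.1428]
tool_rot: [0.417, 3.109, 0.013]
ft_force: [11.4, 8.6, -11.4]
grip_width: 0.267
```

Request:
move_arm:
  deltas:
    - {"linear": [0.007, -0.043, 0], "turn": [0, 0, 0], "claw": 1}

```text
time: 22.65
position: [0.5268, 0.1804, 0.1428]
tool_rot: [0.416, 3.108, 0.013]
ft_force: [11.2, 6.9, -11.4]
grip_width: 0.269
```

Request:
move_arm:
  deltas:
    - {"linear": [0.006, -0.043, 0], "turn": [0, 0, 0], "claw": 1}

```text
time: 22.73
position: [0.5248, 0.1762, 0.1426]
tool_rot: [0.418, 3.112, 0.004]
ft_force: [4.8, -1.5, -2.0]
grip_width: 0.266
```

Request:
move_arm:
  deltas:
    - {"linear": [0.004, -0.043, 0], "turn": [0, 0, 0], "claw": 1}

```text
time: 22.82
position: [0.5239, 0.1741, 0.1427]
tool_rot: [0.419, 3.113, 0.001]
ft_force: [4.9, 0.5, -2.9]
grip_width: 0.266
```

Request:
move_arm:
  deltas:
    - {"linear": [0.003, -0.044, 0], "turn": [0, 0, 0], "claw": 1}

```text
time: 22.9
position: [0.5235, 0.173, 0.1427]
tool_rot: [0.42, 3.112, 0.002]
ft_force: [5.2, -0.3, -3.9]
grip_width: 0.27
```

Request:
move_arm:
  deltas:
    - {"linear": [0.002, -0.044, 0], "turn": [0, 0, 0], "claw": 1}

```text
time: 22.98
position: [0.5232, 0.172, 0.1427]
tool_rot: [0.42, 3.112, 0.003]
ft_force: [6.4, 0.6, -4.3]
grip_width: 0.267
```

Request:
move_arm:
  deltas:
    - {"linear": [0.001, -0.044, 0], "turn": [0, 0, 0], "claw": 1}

```text
time: 23.07
position: [0.5227, 0.1705, 0.1426]
tool_rot: [0.42, 3.112, 0.002]
ft_force: [5.5, -0.1, -4.3]
grip_width: 0.27
```

Request:
move_arm:
  deltas:
    - {"linear": [0, -0.044, 0], "turn": [0, 0, 0], "claw": 1}

```text
time: 23.15
position: [0.5223, 0.1688, 0.1427]
tool_rot: [0.42, 3.113, 0.001]
ft_force: [4.5, -0.2, -2.2]
grip_width: 0.267
```

Request:
move_arm:
  deltas:
    - {"linear": [-0.001, -0.044, 0], "turn": [0, 0, 0], "claw": 1}

```text
time: 23.23
position: [0.5219, 0.1675, 0.1427]
tool_rot: [0.42, 3.113, 0.001]
ft_force: [5.6, 0.3, -3.9]
grip_width: 0.274
```

Request:
move_arm:
  deltas:
    - {"linear": [-0.002, -0.044, 0], "turn": [0, 0, 0], "claw": 1}
    - {"linear": [0, 0, 0], "turn": [0, 0, 0], "claw": 1}

```text
time: 23.4
position: [0.5216, 0.1658, 0.1426]
tool_rot: [0.421, 3.113, -0.0]
ft_force: [4.8, -1.5, -3.1]
grip_width: 0.266
```

Both passes agree: clockwise rise starts 163.5°, peak ~157°; counter-clockwise start 144.6°, peak ~152°. Both midpoints give 154.1° as the centre. A slow approach snaps past it, so I approach briskly with a stop at the centre.

Request:
move_arm:
  deltas:
    - {"linear": [0.01, 0.16, 0], "turn": [0, 0, 0], "claw": 1}
    - {"linear": [-0.01, 0.16, 0], "turn": [0, 0, 0], "claw": 1}
    - {"linear": [-0.02, 0.16, 0], "turn": [0, 0, 0], "claw": 1}
    - {"linear": [0, 0, 0], "turn": [0, 0, 0], "claw": 1}
    - {"linear": [0, 0, 0], "turn": [0, 0, 0], "claw": 1}

```text
time: 23.82
position: [0.5262, 0.1792, 0.1426]
tool_rot: [0.421, 3.113, -0.002]
ft_force: [4.6, -4.0, -0.9]
grip_width: 0.269
```

```bash
cat >> h.py <<'E'
def ang():
    c=np.array([.57132,.15673]);s,M=pose();p=s["position"][:2]-c;print("angle %.2f r %.4f"%(np.degrees(np.arctan2(p[1],p[0]))%360,np.hypot(*p)))
E
python3 -c "
from h import *
ang()"
```

```text
t23.82 pos [0.5262 0.1792 0.1426] xyaw 164.61 z [ 0.    -0.002 -1.   ] F [ 4.59 -4.   -0.9 ] grip 0.269 j7 0.75
angle 153.51 r 0.0504
```

Stopped at 153.5°, tangential load about 1.5 N. Releasing and lifting straight up.

Request:
move_arm:
  deltas:
    - {"linear": [0, 0, 0], "turn": [0, 0, 0], "claw": 0}
    - {"linear": [0, 0, 0], "turn": [0, 0, 0], "claw": 0}
    - {"linear": [0, 0, 0], "turn": [0, 0, 0], "claw": 0}
    - {"linear": [0, 0, 0], "turn": [0, 0, 0], "claw": 0}
    - {"linear": [0, 0, 0], "turn": [0, 0, 0], "claw": 0}
    - {"linear": [0, 0, 0], "turn": [0, 0, 0], "claw": 0}
    - {"linear": [0, 0, 0], "turn": [0, 0, 0], "claw": 0}
    - {"linear": [0, 0, 0], "turn": [0, 0, 0], "claw": 0}
    - {"linear": [0, 0, 0], "turn": [0, 0, 0], "claw": 0}
    - {"linear": [0, 0, 0], "turn": [0, 0, 0], "claw": 0}
    - {"linear": [0, 0, -1], "turn": [0, 0, 0], "claw": 0}
    - {"linear": [0, 0, -1], "turn": [0, 0, 0], "claw": 0}
    - {"linear": [0, 0, -1], "turn": [0, 0, 0], "claw": 0}
    - {"linear": [0, 0, -1], "turn": [0, 0, 0], "claw": 0}
    - {"linear": [0, 0, -1], "turn": [0, 0, 0], "claw": 0}
    - {"linear": [0, 0, 0], "turn": [0, 0, 0], "claw": 0}

```text
time: 25.15
position: [0.5282, 0.1814, 0.2988]
tool_rot: [0.419, 3.105, 0.005]
ft_force: [0.9, 1.3, 0.6]
grip_width: 0.996
```

```bash
cat >> h.py <<'E'
def crank():
    "crank angle from the grey arm/knob in the side picture: knob centroid cast at z=.14"
    d=snap("side");h=cv2.cvtColor(d["image"],cv2.COLOR_RGB2HSV);m=((h[...,0]<5)|(h[...,0]>174))&(h[...,1]>190)&(h[...,2]>40);m[:240]=0;m[380:]=0;m[:,:220]=0;m[:,380:]=0
    n,l,st,ce=cv2.connectedComponentsWithStats(m.astype(np.uint8));i=1+st[1:,4].argmax()
    q=plane(d,*ce[i],.14);v=q[:2]-np.array([.5728,.1551]);print("knob",st[i],ce[i].round(1),q.round(4),np.hypot(*v).round(4),(np.degrees(np.arctan2(v[1],v[0]))%360).round(1));return d
E
python3 -c "
from h import *
pose();crank()
d=snap('wrist','w2.png')
for X in [(.5829,.0419,.19),(.5713,.1567,.09)]: print(proj(d,X))
"
```

```text
t25.15 pos [0.5282 0.1814 0.2988] xyaw 164.62 z [ 0.009  0.002 -1.   ] F [0.86 1.32 0.59] grip 0.996 j7 0.82
knob [290 318  20  37 581] [299.7 337.1] [0.5258 0.181  0.14  ] 0.0537 151.1
[170.14576132 340.78586885]
[312.88799479 248.18162922]
```

Run:
```python
from h import *
from scipy.optimize import fsolve
d=load("w2");s,M=pose()
T=np.eye(4);T[:3,:3]=M;T[:3,3]=s["position"];C=np.linalg.inv(T)@d["W"];print(C.round(3))
psi=np.radians(124.9);M2=np.array([[np.cos(psi),np.sin(psi),0],[np.sin(psi),-np.cos(psi),0],[0,0,-1]])
def W(p): 
    T=np.eye(4);T[:3,:3]=M2;T[:3,3]=p;return T@C
f=lambda xy:proj(dict(d,W=W([*xy,.27])),(.5385,-.3086,.03))-[320,150]
xy=fsolve(f,[.5,-.3]);print(xy,np.hypot(*xy));go((*xy,.27))
```

```text
t25.25 pos [0.5263 0.1802 0.2937] xyaw 164.62 z [ 0.002  0.    -1.   ] F [-0.21  0.3  -0.81] grip 1.001 j7 0.82
[[-0.    -0.959 -0.283  0.077]
 [ 1.    -0.     0.     0.001]
 [-0.    -0.283  0.959 -0.173]
 [ 0.     0.     0.     1.   ]]
[ 0.56521289 -0.33948441] 0.6593294166094863
t25.25 pos [0.5263 0.1802 0.2937] xyaw 164.62 z [ 0.002  0.    -1.   ] F [-0.21  0.3  -0.81] grip 1.001 j7 0.82
tool shift m [-0.1753 -0.4908  0.0237] units [ -5.84 -16.36   0.79] len/.03 17.39
```

Request:
move_arm:
  deltas:
    - {"linear": [-0.32, -0.91, 0.04], "turn": [0, 0, 0], "claw": 0}
    - {"linear": [-0.32, -0.91, 0.04], "turn": [0, 0, 0], "claw": 0}
    - {"linear": [-0.32, -0.91, 0.04], "turn": [0, 0, 0], "claw": 0}
    - {"linear": [-0.32, -0.91, 0.04], "turn": [0, 0, 0], "claw": 0}
    - {"linear": [-0.32, -0.91, 0.04], "turn": [0, 0, 0], "claw": 0}
    - {"linear": [-0.32, -0.91, 0.04], "turn": [0, 0, 0], "claw": 0}
    - {"linear": [-0.32, -0.91, 0.04], "turn": [0, 0, 0], "claw": 0}
    - {"linear": [-0.32, -0.91, 0.04], "turn": [0, 0, 0], "claw": 0}
    - {"linear": [-0.32, -0.91, 0.04], "turn": [0, 0, 0], "claw": 0}
    - {"linear": [-0.32, -0.91, 0.04], "turn": [0, 0, 0], "claw": 0}
    - {"linear": [-0.32, -0.91, 0.04], "turn": [0, 0, 0], "claw": 0}
    - {"linear": [-0.32, -0.91, 0.04], "turn": [0, 0, 0], "claw": 0}
    - {"linear": [-0.32, -0.91, 0.04], "turn": [0, 0, 0], "claw": 0}
    - {"linear": [-0.32, -0.91, 0.04], "turn": [0, 0, 0], "claw": 0}
    - {"linear": [-0.32, -0.91, 0.04], "turn": [0, 0, 0], "claw": 0}
    - {"linear": [-0.32, -0.91, 0.04], "turn": [0, 0, 0], "claw": 0}
    - {"linear": [-0.32, -0.91, 0.04], "turn": [0, 0, 0], "claw": 0}
    - {"linear": [-0.32, -0.91, 0.04], "turn": [0, 0, 0], "claw": 0}

```text
time: 26.75
position: [0.5612, -0.3409, 0.2687]
tool_rot: [-0.42, -3.11, -0.002]
ft_force: [-0.1, -1.3, 0.9]
grip_width: 0.999
```

Request:
move_arm:
  deltas:
    - {"linear": [0, 0, 0], "turn": [0, 0, 1], "claw": 0}
    - {"linear": [0, 0, 0], "turn": [0, 0, 1], "claw": 0}
    - {"linear": [0, 0, 0], "turn": [0, 0, 1], "claw": 0}
    - {"linear": [0, 0, 0], "turn": [0, 0, 1], "claw": 0}
    - {"linear": [0, 0, 0], "turn": [0, 0, 1], "claw": 0}
    - {"linear": [0, 0, 0], "turn": [0, 0, 1], "claw": 0}
    - {"linear": [0, 0, 0], "turn": [0, 0, 1], "claw": 0}
    - {"linear": [0, 0, 0], "turn": [0, 0, 1], "claw": 0}
    - {"linear": [0, 0, 0], "turn": [0, 0, 1], "claw": 0}
    - {"linear": [0, 0, 0], "turn": [0, 0, 0.93], "claw": 0}
    - {"linear": [0, 0, 0], "turn": [0, 0, 0], "claw": 0}
    - {"linear": [0, 0, 0], "turn": [0, 0, 0], "claw": 0}

```text
time: 27.75
position: [0.5615, -0.3395, 0.2694]
tool_rot: [-1.449, -2.785, 0.0]
ft_force: [0.4, 0.2, -0.8]
grip_width: 1.003
```

Run:
```python
from h import *
crank();pose();d=snap("wrist","w3.png")
for X in((.507,-.2635,.03),(.5385,-.3086,.03),(.579,-.366,.03)):print(proj(d,X))
```

```text
knob [290 317  20  38 571] [299.5 336.8] [0.5262 0.1806 0.14  ] 0.0531 151.4
t27.80 pos [ 0.5616 -0.3395  0.2697] xyaw 125.02 z [-0.002  0.001 -1.   ] F [ 0.36 -0.64  0.22] grip 0.999 j7 1.01
[324.92110115  95.95295949]
[324.86819549 154.120899  ]
[325.13524132 223.25200331]
```

View pics/w3.png

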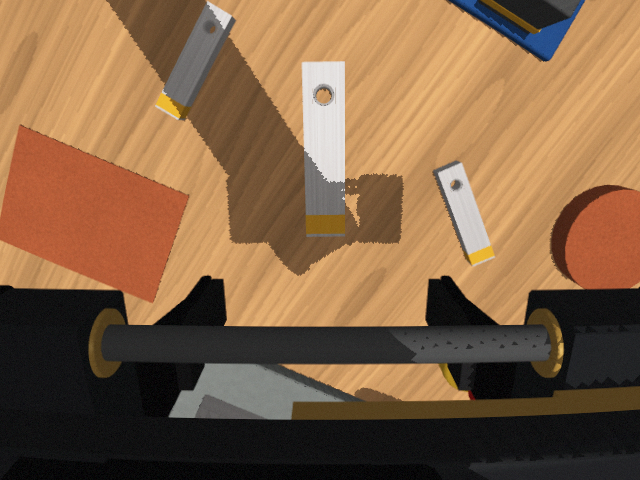

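Wrist view: strap upright, hole at (323,95), white end edge (302..345,62), yellow end edge (306..345,236), 2 px from prediction.

Run:
```python
from h import *
d=load("w3")
h=cv2.cvtColor(d["image"],cv2.COLOR_RGB2HSV)
P={k:plane(d,*uv,.03)[:2] for k,uv in dict(a=(302.5,61.5),b=(345,61.5),c=(345.5,236.5),e=(306.5,236.5),hole=(323,95)).items()}
print({k:v.round(4).tolist() for k,v in P.items()})
n=np.linalg.norm;print("len",n(P['a']-P['e']),n(P['b']-P['c']),"wid",n(P['a']-P['b']),n(P['c']-P['e']))
mid=sum(P[k] for k in 'abce')/4;u=(P['c']+P['e']-P['a']-P['b']);u/=n(u);print("mid",mid,"yaw",np.degrees(np.arctan2(u[1],u[0])),"hole along",(P['hole']-mid)@u)
t=load("top1");X,e=tri((t,425,271),(d,323,95));print("hole tri",X,e)
Y,e=tri((t,471.1,235.5),(d,325.5,225));print("yellow tri",Y,e)
g=mid+.015*u;go((*g,.10))
```

```text
{'a': [0.4719, -0.2499], 'b': [0.5045, -0.2271], 'c': [0.6044, -0.3655], 'e': [0.5713, -0.3887], 'hole': [0.505, -0.2638]}
len 0.17073686475373087 0.1706961403327784 wid 0.03972890927474847 0.04042181057324663
mid [ 0.53802946 -0.30782516] yaw -54.27149222745934 hole along -0.05500148581767267
hole tri [ 0.50586625 -0.26336334  0.03390176] [0.0009, 0.0009]
yellow tri [ 0.58271282 -0.37010068  0.01631261] [0.0004, 0.0004]
t27.85 pos [ 0.5617 -0.3395  0.2701] xyaw 125.00 z [-0.001  0.001 -1.   ] F [-0.31 -0.66 -1.17] grip 0.998 j7 1.00
tool shift m [ 0.0244 -0.0009  0.1701] units [ 0.81 -0.03  5.67] len/.03 5.73
```

Strap fits its sizes (170.7 × 40 mm, hole −55.0 mm). Descending to grip.

Request:
move_arm:
  deltas:
    - {"linear": [0.41, -0.02, 0.5], "turn": [0, 0, -0.18], "claw": 0}
    - {"linear": [0.4, -0.01, 0.6], "turn": [0, 0, 0], "claw": 0}
    - {"linear": [0, 0, 1], "turn": [0, 0, 0], "claw": 0}
    - {"linear": [0, 0, 1], "turn": [0, 0, 0], "claw": 0}
    - {"linear": [0, 0, 1], "turn": [0, 0, 0], "claw": 0}
    - {"linear": [0, 0, 1], "turn": [0, 0, 0], "claw": 0}
    - {"linear": [0, 0, 1], "turn": [0, 0, 0], "claw": 0}
    - {"linear": [0, 0, 0.8], "turn": [0, 0, 0], "claw": 0}
    - {"linear": [0, 0, 0.5], "turn": [0, 0, 0], "claw": 0}
    - {"linear": [0, 0, 0.3], "turn": [0, 0, 0], "claw": 0}
    - {"linear": [0, 0, 0], "turn": [0, 0, 0], "claw": 0}
    - {"linear": [0, 0, 0], "turn": [0, 0, 0], "claw": 0}

```text
time: 28.85
position: [0.5475, -0.3205, 0.0403]
tool_rot: [1.435, 2.795, 0.0]
ft_force: [-0.1, -0.1, -0.3]
grip_width: 0.995
```

```bash
python3 -c "
from h import *
go((.5468,-.3200,.027))"
```

```text
t28.85 pos [ 0.5475 -0.3205  0.0403] xyaw 125.65 z [ 0.  0. -1.] F [-0.15 -0.07 -0.33] grip 0.995 j7 0.95
tool shift m [ 0.0008 -0.0003  0.0133] units [ 0.03 -0.01  0.44] len/.03 0.44
```

Request:
move_arm:
  deltas:
    - {"linear": [0.03, 0, 0.2], "turn": [0, 0, 0], "claw": 0}
    - {"linear": [0, 0, 0.2], "turn": [0, 0, 0], "claw": 0}
    - {"linear": [0, 0, 0], "turn": [0, 0, 0], "claw": 0}
    - {"linear": [0, 0, 0], "turn": [0, 0, 0], "claw": 1}
    - {"linear": [0, 0, 0], "turn": [0, 0, 0], "claw": 1}
    - {"linear": [0, 0, 0], "turn": [0, 0, 0], "claw": 1}
    - {"linear": [0, 0, 0], "turn": [0, 0, 0], "claw": 1}
    - {"linear": [0, 0, 0], "turn": [0, 0, 0], "claw": 1}
    - {"linear": [0, 0, 0], "turn": [0, 0, 0], "claw": 1}
    - {"linear": [0, 0, 0], "turn": [0, 0, 0], "claw": 1}
    - {"linear": [0, 0, 0], "turn": [0, 0, 0], "claw": 1}
    - {"linear": [0, 0, 0], "turn": [0, 0, 0], "claw": 1}
    - {"linear": [0, 0, 0], "turn": [0, 0, 0], "claw": 1}
    - {"linear": [0, 0, 0], "turn": [0, 0, 0], "claw": 1}
    - {"linear": [0, 0, 0], "turn": [0, 0, 0], "claw": 1}
  grip_force: 50

```text
time: 30.1
position: [0.5468, -0.3197, 0.0281]
tool_rot: [1.435, 2.795, -0.0]
ft_force: [0.4, -0.2, -0.8]
grip_width: 0.171
```

```bash
python3 -c "
from h import *
pose()"
```

```text
t30.10 pos [ 0.5468 -0.3197  0.0281] xyaw 125.63 z [ 0. -0. -1.] F [ 0.45 -0.16 -0.8 ] grip 0.171 j7 0.94
```

The opening (0.171) is below the 40 mm strap width, so the fingers missed it or something moved. Looking before anything else.

Run:
```python
from h import *
d=snap("side","s7.png");w=snap("wrist","w4.png");t=snap("top","t7.png")
a=cv2.resize(d["image"][120:270,250:430],(480,400),interpolation=2)
b=cv2.resize(w["image"][60:400,150:480],(320,330))
z=np.zeros((400,800,3),np.uint8);z[:,:480]=a;z[:330,480:]=b
print("tip px",((proj(d,[.5468,-.3197,.006])-[250,120])*[480/180,400/150]),((proj(d,[.5468,-.3197,.03])-[250,120])*[480/180,400/150]))
cv2.imwrite("pics/s7c.png",np.clip(z*1.7,0,255).astype(np.uint8)[:,:,::-1]);pose()
```

```text
tip px [242.77044265 246.10882113] [243.3713163  223.13885578]
t30.25 pos [ 0.5468 -0.3197  0.0281] xyaw 125.63 z [-0. -0. -1.] F [-0.32 -0.04  1.24] grip 0.047 j7 0.94
```

View pics/s7c.png

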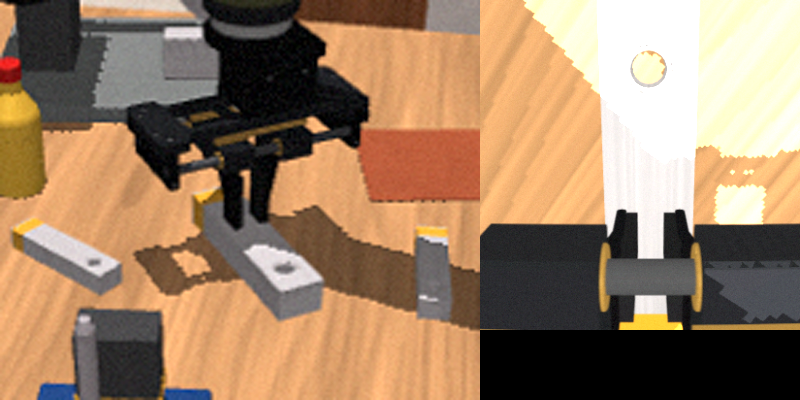

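The fingers have closed above the strap: tips are at about z 0.03 while the TCP reads 0.028, so the tips are at the TCP rather than 22 mm ahead (the same cause as the high knob grip). I'll raise a touch, open, and go down 22 mm lower in small steps watching the force.

Request:
move_arm:
  deltas:
    - {"linear": [0, 0, -0.3], "turn": [0, 0, 0], "claw": 0}
    - {"linear": [0, 0, 0], "turn": [0, 0, 0], "claw": 0}
    - {"linear": [0, 0, 0], "turn": [0, 0, 0], "claw": 0}
    - {"linear": [0, 0, 0], "turn": [0, 0, 0], "claw": 0}
    - {"linear": [0, 0, 0], "turn": [0, 0, 0], "claw": 0}
    - {"linear": [0, 0, 0], "turn": [0, 0, 0], "claw": 0}
    - {"linear": [0, 0, 0], "turn": [0, 0, 0], "claw": 0}
    - {"linear": [0, 0, 0], "turn": [0, 0, 0], "claw": 0}
    - {"linear": [0, 0, 0], "turn": [0, 0, 0], "claw": 0}
    - {"linear": [0, 0, 0], "turn": [0, 0, 0], "claw": 0}
    - {"linear": [0, 0, 0], "turn": [0, 0, 0], "claw": 0}
    - {"linear": [0, 0, 0], "turn": [0, 0, 0], "claw": 0}
    - {"linear": [0, 0, 0], "turn": [0, 0, 0], "claw": 0}
    - {"linear": [0, 0, 0], "turn": [0, 0, 0], "claw": 0}
    - {"linear": [0, 0, 0], "turn": [0, 0, 0], "claw": 0}

```text
time: 31.5
position: [0.5468, -0.3197, 0.0371]
tool_rot: [1.435, 2.794, -0.0]
ft_force: [-0.0, 0.3, -0.2]
grip_width: 0.99
```

Request:
move_arm:
  deltas:
    - {"linear": [0, 0, 0.3], "turn": [0, 0, 0], "claw": 0}
    - {"linear": [0, 0, 0.2], "turn": [0, 0, 0], "claw": 0}
    - {"linear": [0, 0, 0], "turn": [0, 0, 0], "claw": 0}

```text
time: 31.75
position: [0.5454, -0.3191, 0.0199]
tool_rot: [-1.434, -2.792, -0.0]
ft_force: [-1.4, 0.1, -0.3]
grip_width: 1.0
```

Request:
move_arm:
  deltas:
    - {"linear": [0, 0, 0.15], "turn": [0, 0, 0], "claw": 0}
    - {"linear": [0, 0, 0], "turn": [0, 0, 0], "claw": 0}

```text
time: 31.92
position: [0.5462, -0.3194, 0.0165]
tool_rot: [-1.435, -2.793, -0.0]
ft_force: [-0.2, -0.1, -0.3]
grip_width: 1.001
```

Request:
move_arm:
  deltas:
    - {"linear": [0, 0, 0.15], "turn": [0, 0, 0], "claw": 0}
    - {"linear": [0, 0, 0], "turn": [0, 0, 0], "claw": 0}

```text
time: 32.08
position: [0.5464, -0.3195, 0.0123]
tool_rot: [-1.435, -2.794, -0.0]
ft_force: [-0.6, -0.7, 0.1]
grip_width: 1.003
```

Request:
move_arm:
  deltas:
    - {"linear": [0, 0, 0.1], "turn": [0, 0, 0], "claw": 0}
    - {"linear": [0, 0, 0], "turn": [0, 0, 0], "claw": 0}

```text
time: 32.25
position: [0.5466, -0.3196, 0.0096]
tool_rot: [-1.435, -2.794, 0.0]
ft_force: [-0.3, 0.6, -0.6]
grip_width: 1.006
```

Still no contact at 0.0096 (stated tips would be under the bench), confirming it. A little lower, then close and lift.

Request:
move_arm:
  deltas:
    - {"linear": [0, 0, 0.1], "turn": [0, 0, 0], "claw": 0}
    - {"linear": [0, 0, 0], "turn": [0, 0, 0], "claw": 1}
    - {"linear": [0, 0, 0], "turn": [0, 0, 0], "claw": 1}
    - {"linear": [0, 0, 0], "turn": [0, 0, 0], "claw": 1}
    - {"linear": [0, 0, 0], "turn": [0, 0, 0], "claw": 1}
    - {"linear": [0, 0, 0], "turn": [0, 0, 0], "claw": 1}
    - {"linear": [0, 0, 0], "turn": [0, 0, 0], "claw": 1}
    - {"linear": [0, 0, 0], "turn": [0, 0, 0], "claw": 1}
    - {"linear": [0, 0, 0], "turn": [0, 0, 0], "claw": 1}
    - {"linear": [0, 0, 0], "turn": [0, 0, 0], "claw": 1}
    - {"linear": [0, 0, 0], "turn": [0, 0, 0], "claw": 1}
    - {"linear": [0, 0, 0], "turn": [0, 0, 0], "claw": 1}
    - {"linear": [0, 0, 0], "turn": [0, 0, 0], "claw": 1}
  grip_force: 55

```text
time: 33.33
position: [0.5466, -0.3199, 0.0071]
tool_rot: [-1.435, -2.794, 0.001]
ft_force: [-1.1, -0.4, -0.1]
grip_width: 0.454
```

```bash
python3 -c "
from h import *
pose()
w=snap('wrist','w5.png')
print(plane(w,0,0,.03))"
```

```text
t33.33 pos [ 0.5466 -0.3199  0.0071] xyaw 125.62 z [-0. -0. -1.] F [-1.11 -0.35 -0.05] grip 0.454 j7 0.93
[ 0.38545711 -0.28938979  0.03      ]
```

Held at 39.5 mm, as it should be. Lifting, carrying to just short of the stud and squaring to the row.

Request:
move_arm:
  deltas:
    - {"linear": [0, 0, -0.5], "turn": [0, 0, 0], "claw": 1}
    - {"linear": [0, 0, -0.8], "turn": [0, 0, 0], "claw": 1}
    - {"linear": [0, 0, -0.9], "turn": [0, 0, 0], "claw": 1}
    - {"linear": [0, 0, -0.9], "turn": [0, 0, 0], "claw": 1}
    - {"linear": [0, 0, -0.9], "turn": [0, 0, 0], "claw": 1}
    - {"linear": [0, 0, -0.9], "turn": [0, 0, 0], "claw": 1}
    - {"linear": [0, 0, -0.9], "turn": [0, 0, 0], "claw": 1}
    - {"linear": [0, 0, -0.9], "turn": [0, 0, 0], "claw": 1}
    - {"linear": [0, 0, -0.8], "turn": [0, 0, 0], "claw": 1}
    - {"linear": [0, 0, -0.5], "turn": [0, 0, 0], "claw": 1}
    - {"linear": [0, 0, 0], "turn": [0, 0, 0], "claw": 1}

```text
time: 34.3
position: [0.5483, -0.32, 0.2499]
tool_rot: [1.433, 2.79, -0.0]
ft_force: [1.3, -1.1, -5.0]
grip_width: 0.453
```

Request:
move_arm:
  deltas:
    - {"linear": [0.3, 0.3, 0], "turn": [0, 0, 0], "claw": 1}
    - {"linear": [0.6, 0.65, 0], "turn": [0, 0, 0], "claw": 1}
    - {"linear": [0.6, 0.65, 0], "turn": [0, 0, 0], "claw": 1}
    - {"linear": [0.6, 0.65, 0], "turn": [0, 0, 0], "claw": 1}
    - {"linear": [0.6, 0.65, 0], "turn": [0, 0, 0], "claw": 1}
    - {"linear": [0.6, 0.65, 0], "turn": [0, 0, 0], "claw": 1}
    - {"linear": [0.6, 0.65, 0], "turn": [0, 0, 0], "claw": 1}
    - {"linear": [0.6, 0.65, 0], "turn": [0, 0, 0], "claw": 1}
    - {"linear": [0.6, 0.65, 0], "turn": [0, 0, 0], "claw": 1}
    - {"linear": [0.6, 0.65, 0], "turn": [0, 0, 0], "claw": 1}
    - {"linear": [0.03, 0.05, 0], "turn": [0, 0, 0.9], "claw": 1}
    - {"linear": [0, 0, 0], "turn": [0, 0, 0.9], "claw": 1}
    - {"linear": [0, 0, 0], "turn": [0, 0, 0.9], "claw": 1}
    - {"linear": [0, 0, 0], "turn": [0, 0, 0.9], "claw": 1}
    - {"linear": [0, 0, 0], "turn": [0, 0, 0.9], "claw": 1}
    - {"linear": [0, 0, 0], "turn": [0, 0, 0.9], "claw": 1}
    - {"linear": [0, 0, 0], "turn": [0, 0, 0.9], "claw": 1}
    - {"linear": [0, 0, 0], "turn": [0, 0, 0.95], "claw": 1}
    - {"linear": [0, 0, 0], "turn": [0, 0, 0], "claw": 1}
    - {"linear": [0, 0, 0], "turn": [0, 0, 0], "claw": 1}

```text
time: 35.97
position: [0.5965, -0.0706, 0.2446]
tool_rot: [-2.084, -2.346, 0.003]
ft_force: [0.2, -0.1, -5.7]
grip_width: 0.46
```

Run:
```python
from h import *
s,M=pose();w=snap("wrist","w6.png")
T=np.eye(4);T[:3,:3]=M;T[:3,3]=s["position"];w["C"]=np.linalg.inv(T)@w["W"]
zb=s["position"][2]-.0071
print("pred hole top px",proj(w,s["position"]+M@[.07,0,-.0229]),"bottom",proj(w,s["position"]+M@[.07,0,.0071]),"stud",proj(w,[.5843,.0424,.19]))
cv2.imwrite("pics/w6c.png",w["image"][:330,150:550][:,:,::-1])
crank()
```

```text
t35.97 pos [ 0.5965 -0.0706  0.2446] xyaw 96.79 z [-0.004  0.001 -1.   ] F [ 0.22 -0.1  -5.73] grip 0.460 j7 0.09
pred hole top px [325.85050899 134.70517285] bottom [325.86018832 131.04165583] stud [328.7552226   40.16346721]
knob [290 318  20  37 568] [299.5 336.9] [0.5261 0.1807 0.14  ] 0.0532 151.3
```

View pics/w6.png

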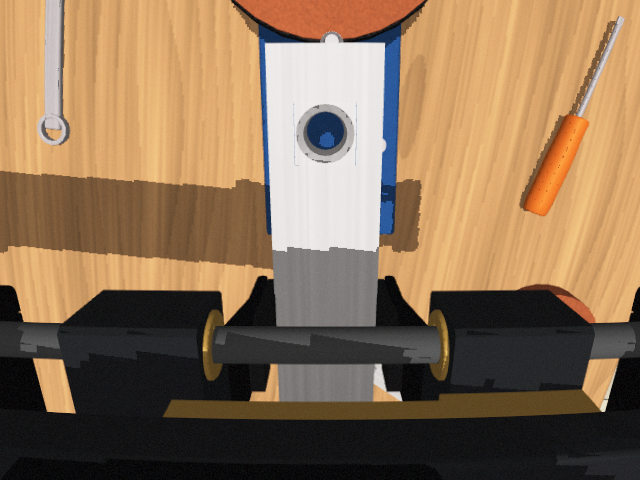

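Wrist view (12th picture): strap square in the jaws, hole at (325.5,132), stud top just beyond the strap's end at (332,39). The rest goes by masks. Backing off 18 mm so the whole stud top shows.

Request:
move_arm:
  deltas:
    - {"linear": [-0.3, 0, 0], "turn": [0, 0, 0], "claw": 1}
    - {"linear": [-0.3, 0, 0], "turn": [0, 0, 0], "claw": 1}
    - {"linear": [0, 0, 0], "turn": [0, 0, 0], "claw": 1}
    - {"linear": [0, 0, 0], "turn": [0, 0, 0], "claw": 1}

```text
time: 36.4
position: [0.5998, -0.0915, 0.2468]
tool_rot: [2.092, 2.343, -0.001]
ft_force: [0.6, -0.2, -6.8]
grip_width: 0.456
```

```bash
cat >> h.py <<'E'
def look(fn,stud=(.5843,.0424,.19)):
    s,M=pose();w=snap("wrist",fn);p=proj(w,stud);print("stud pred",p.round(1),"K",w["K"][0,0].round(1))
    h=cv2.cvtColor(w["image"],cv2.COLOR_RGB2HSV);S,V=h[...,1].astype(int),h[...,2].astype(int)
    for th in(120,150,180,200):
        m=((S<45)&(V>th)).astype(np.uint8);n,l,st,ce=cv2.connectedComponentsWithStats(m)
        print(th,[(st[i].tolist(),ce[i].round(1).tolist()) for i in range(1,n) if st[i][4]>15 and np.hypot(*(ce[i]-p))<25])
    return s,M,w
E
python3 - <<'E'
from h import *
s,M,w=look("w7.png")
g=cv2.cvtColor(w["image"],cv2.COLOR_RGB2GRAY)
p=proj(w,(.5843,.0424,.19)).astype(int)
print(g[max(p[1]-24,0):p[1]+24:3,p[0]-24:p[0]+27:3])
hp=proj(w,s["position"]+M@[.07,0,-.0229]).astype(int);print(hp)
c=cv2.HoughCircles(cv2.GaussianBlur(g[hp[1]-50:hp[1]+50,hp[0]-50:hp[0]+50],(5,5),1),cv2.HOUGH_GRADIENT,1,3,param1=80,param2=18,minRadius=14,maxRadius=34)
print(None if c is None else (c[0][:6]+[hp[0]-50,hp[1]-50,0]).round(1))
E
```

```text
t36.40 pos [ 0.5998 -0.0915  0.2468] xyaw 96.47 z [-0. -0. -1.] F [ 0.55 -0.2  -6.83] grip 0.456 j7 0.12
stud pred [325.2  -3.3] K 413.9
120 [([317, 0, 22, 9, 107], [327.6, 2.3])]
150 [([322, 0, 13, 5, 47], [327.6, 1.5])]
180 [([322, 0, 13, 5, 46], [327.7, 1.5])]
200 [([322, 0, 13, 5, 42], [328.0, 1.4])]
[[126 131 132 131 136 136 124 223 231 231 230 210 121 134 132 132 131]
 [134 131 129 134 137 143 117 117 226 229 201  91 120 127 130 130 130]
 [129 131 128 127 126 134 114 114 107 109 108  94 126 128 125 125 130]
 [ 27  38  47  47  50  51 103 110 112 114 112 114 101  34  26  23  27]
 [  8  10  10   8  11  14  84  79 143 115 144  81  80  18   6   6  13]
 [ 45  43 101  92  46   9  81  78  80  85  85  83  77  43  90 115  47]
 [ 43  37 114 119 115 113  81  78  83  81  84  86  93 120 162 205  53]]
[325 134]
[[324.5 131.5  27.9]
 [326.5 137.5  25.4]
 [328.5 134.5  25.4]
 [319.5 129.5  23.4]
 [325.5 127.5  24.3]
 [329.5 129.5  23.5]]
```

Request:
move_arm:
  deltas:
    - {"linear": [0.3, 0, 0], "turn": [0, 0, 0], "claw": 1}
    - {"linear": [0, 0, 0], "turn": [0, 0, 0], "claw": 1}
    - {"linear": [0, 0, 0], "turn": [0, 0, 0], "claw": 1}

```text
time: 36.7
position: [0.5989, -0.0785, 0.2473]
tool_rot: [-2.086, -2.349, -0.001]
ft_force: [0.2, -0.8, -6.7]
grip_width: 0.455
```

Run:
```python
from h import *
s,M,w=look("w8.png")
g=cv2.cvtColor(w["image"],cv2.COLOR_RGB2GRAY)
x0,y0=280,92;sub=g[y0:y0+86,x0:x0+92];print(sub[40,::4],sub[::4,45])
for th in(140,180,205):
    m=(sub<th).astype(np.uint8);n,l,st,ce=cv2.connectedComponentsWithStats(m)
    i=l[40,45] or 1+st[1:,4].argmax();print(th,st[i],ce[i]+[x0,y0])
```

```text
t36.70 pos [ 0.5989 -0.0785  0.2473] xyaw 96.79 z [ 0.     0.001 -1.   ] F [ 0.24 -0.84 -6.67] grip 0.455 j7 0.10
stud pred [325.4  24.2] K 413.9
120 [([317, 16, 23, 21, 291], [327.9, 24.8])]
150 [([321, 17, 15, 15, 162], [328.0, 24.5])]
180 [([322, 18, 13, 14, 153], [328.0, 24.6])]
200 [([322, 18, 13, 14, 140], [327.9, 24.6])]
[234 230 230 231 176 181  96  41  42  43  40  42  71  39  39  41  93 183
 178 210 233 237 232] [231 233 232 169 172  50  43  45  42  42  68  77  81  81  43 106 188 192
 230 229 228 228]
140 [  23   19   44   45 1518] [324.78524374 132.96640316]
180 [  16   12   56   52 2020] [324.07079208 129.1519802 ]
205 [  16   12   58   59 2697] [324.78086763 133.16017798]
```

```bash
cat >> h.py <<'E'
def rel(w,s,M,stud_px,hole_px):
    z=s["position"][2];S=plane(w,*stud_px,.19);H=plane(w,*hole_px,z+.0229)
    v=S[:2]-np.array([.57132,.15673]);print("stud",S.round(4),"from spindle",np.hypot(*v).round(4),np.degrees(np.arctan2(v[1],v[0])).round(2))
    print("hole in tool",(M.T@(H-s["position"])).round(4),"hole",H.round(4));d=M.T@(S-H);print("shift tool",d.round(4),(d/.03).round(3))
E
python3 - <<'E'
from h import *
w=load("w8");s,M=pose();rel(w,s,M,(328,24.6),(324.8,133.1))
# second stud view: top camera from start and w1
a=load("w1");X,e=tri((w,328,24.6),(a,453,102));print("tri stud",X,e)
# heel block direction from w1
print("heel@.09 w1",plane(a,406,222,.09))
E
```

```text
t36.75 pos [ 0.5989 -0.0794  0.2472] xyaw 96.74 z [ 0. -0. -1.] F [ 0.37 -0.77 -5.36] grip 0.454 j7 0.10
stud [0.5857 0.0424 0.19  ] from spindle 0.1153 -82.86
hole in tool [ 0.0714 -0.0003 -0.0229] hole [ 0.5902 -0.0085  0.2701]
shift tool [0.051  0.0014 0.0801] [1.701 0.047 2.671]
tri stud [0.58556398 0.04184406 0.19125563] [0.0003, 0.0003]
heel@.09 w1 [ 0.59263261 -0.05874329  0.09      ]
```

Hole-to-stud shift from one picture: 51–52 mm along, 1.4 mm across; spindle–stud distance 115.3 mm checks. Moving over the stud, staying 8 mm above its top.

Request:
move_arm:
  deltas:
    - {"linear": [0.58, 0.02, 0], "turn": [0, 0, 0], "claw": 1}
    - {"linear": [0.58, 0.02, 0], "turn": [0, 0, 0], "claw": 1}
    - {"linear": [0.57, 0.01, 0], "turn": [0, 0, 0], "claw": 1}
    - {"linear": [0, 0, 0], "turn": [0, 0, 0], "claw": 1}
    - {"linear": [0, 0, 0.5], "turn": [0, 0, 0], "claw": 1}
    - {"linear": [0, 0, 0.5], "turn": [0, 0, 0], "claw": 1}
    - {"linear": [0, 0, 0.35], "turn": [0, 0, 0], "claw": 1}
    - {"linear": [0, 0, 0], "turn": [0, 0, 0], "claw": 1}
    - {"linear": [0, 0, 0], "turn": [0, 0, 0], "claw": 1}
    - {"linear": [0, 0, 0], "turn": [0, 0, 0], "claw": 1}

```text
time: 37.58
position: [0.5949, -0.0289, 0.2074]
tool_rot: [2.089, 2.345, 0.001]
ft_force: [0.3, 1.0, -4.6]
grip_width: 0.453
```

Run:
```python
from h import *
s,M=pose();w=snap("wrist","w9.png");pose()
g=cv2.cvtColor(w["image"],cv2.COLOR_RGB2GRAY);x0,y0=280,92;sub=g[y0:y0+86,x0:x0+92]
print(sub[2::4,10:86:3])
print("stud .19 px if at measured",proj(w,(.5857,.0422,.19)),"hole bottom px",proj(w,s["position"]+M@[.0705,-.0003,.0071]),"hole top",proj(w,s["position"]+M@[.0705,-.0003,-.0229]))
```

```text
t37.58 pos [ 0.5949 -0.0289  0.2074] xyaw 96.62 z [ 0.001 -0.    -1.   ] F [ 0.3   1.   -4.64] grip 0.453 j7 0.01
t37.63 pos [ 0.5951 -0.0288  0.2076] xyaw 96.62 z [ 0.002 -0.    -1.   ] F [-0.19 -0.29 -5.81] grip 0.450 j7 0.01
[[234 236 235 235 239 236 238 239 238 237 236 237 236 238 240 237 237 237
  236 236 237 236 238 235 238 240]
 [234 236 237 236 239 236 239 238 238 236 237 236 234 237 238 237 237 237
  236 236 236 237 237 235 237 239]
 [234 220 237 236 239 235 238 240 238 239 237 237 235 238 240 239 238 239
  237 238 236 239 214 236 238 241]
 [235 221 237 237 239 236 239 238 186 131 121 121 174 175 181 171 236 238
  237 237 236 239 221 236 239 239]
 [234 224 237 235 239 236 185 181 183 180 179 174 170 174 181 181 181 182
  235 237 236 238 217 235 239 240]
 [235 216 236 236 235 112 176 177 133  73  97  95  95  92  45 105 180 182
  179 209 236 238 217 236 237 240]
 [233 222 237 232 182 185 170  69  94  99 103 111 100  99  92  62  52 159
  185 181 209 239 184 236 239 240]
 [234 218 236 180 181 175  88  74 100 210 230 231 230 230  95 130  49  51
  167 182 177 239 216 235 239 240]

[... 852 characters left out ...]
37 236 235 237 239]
 [234 234 237 235 238 237 235 126 200 200 199 198 196 197 203 198 199 221
  236 236 234 237 234 234 237 238]
 [234 234 237 234 237 236 236 238 238 213 198 196 192 199 214 235 237 236
  237 235 235 238 232 234 237 237]
 [232 234 235 231 236 236 237 237 236 235 234 234 231 235 236 235 236 235
  236 234 235 237 234 232 236 237]
 [232 234 235 232 234 235 234 238 236 234 235 234 231 236 237 235 236 235
  234 235 233 236 234 233 236 237]
 [232 233 236 232 233 234 235 237 235 236 233 234 233 235 236 235 236 235
  236 234 234 237 232 233 238 237]]
stud .19 px if at measured [323.6248147  126.15480093] hole bottom px [325.13595622 129.82325002] hole top [324.98161285 133.24571369]
```

```bash
cat >> h.py <<'E'
def align(fn):
    s,M=pose();w=snap("wrist",fn);g=cv2.cvtColor(w["image"],cv2.COLOR_RGB2GRAY);x0,y0=280,92;sub=g[y0:y0+86,x0:x0+92]
    m=cv2.morphologyEx((sub<210).astype(np.uint8),cv2.MORPH_OPEN,np.ones((5,5),np.uint8));c=max(cv2.findContours(m,0,2)[0],key=cv2.contourArea);c=cv2.convexHull(c);(hx,hy),ax,_=cv2.fitEllipse(c)
    k=np.zeros_like(sub);cv2.ellipse(k,(int(hx),int(hy)),(17,17),0,0,360,1,-1)
    n,l,st,ce=cv2.connectedComponentsWithStats(((sub>212)&(k>0)).astype(np.uint8));i=1+st[1:,4].argmax();print("ring",hx+x0,hy+y0,ax,"stud blob",st[i],ce[i]+[x0,y0])
    rel(w,s,M,ce[i]+[x0,y0],(hx+x0,hy+y0))
E
python3 -c "
from h import *
align('w10.png')"
```

```text
t37.63 pos [ 0.5951 -0.0288  0.2076] xyaw 96.62 z [ 0.002 -0.    -1.   ] F [-0.19 -0.29 -5.81] grip 0.450 j7 0.01
ring 324.8408317565918 133.1705665588379 (58.15224075317383, 58.738887786865234) stud blob [ 36  28  15  14 167] [323.08383234 126.47305389]
stud [0.5857 0.0421 0.19  ] from spindle 0.1155 -82.87
hole in tool [ 0.0705 -0.0003 -0.0229] hole [0.5866 0.0412 0.2305]
shift tool [ 0.001  -0.0009  0.0405] [ 0.034 -0.029  1.351]
```

Request:
move_arm:
  deltas:
    - {"linear": [0.034, -0.03, 0], "turn": [0, 0, 0], "claw": 1}
    - {"linear": [0, 0, 0], "turn": [0, 0, 0], "claw": 1}
    - {"linear": [0, 0, 0], "turn": [0, 0, 0], "claw": 1}
    - {"linear": [0, 0, 0], "turn": [0, 0, 0], "claw": 1}

```text
time: 38.02
position: [0.5934, -0.0279, 0.2068]
tool_rot: [2.089, 2.346, 0.0]
ft_force: [0.2, -0.1, -5.4]
grip_width: 0.451
```

```bash
python3 -c "
from h import *
align('w11.png')"
```

```text
t38.02 pos [ 0.5934 -0.0279  0.2068] xyaw 96.63 z [ 0. -0. -1.] F [ 0.16 -0.12 -5.4 ] grip 0.451 j7 0.01
ring 324.85546112060547 133.2050552368164 (58.165889739990234, 58.7102165222168) stud blob [ 40  30  15  15 170] [326.68235294 128.88235294]
stud [0.5857 0.0422 0.19  ] from spindle 0.1154 -82.86
hole in tool [ 0.0705 -0.0003 -0.0229] hole [0.585  0.0421 0.2297]
shift tool [0.     0.0007 0.0397] [1.000e-03 2.400e-02 1.323e+00]
```

Within 0.7 mm, well inside the 1.75 mm clearance. Descending in steps, watching forces.

Request:
move_arm:
  deltas:
    - {"linear": [0, 0.02, 0], "turn": [0, 0, 0], "claw": 1}
    - {"linear": [0, 0, 0.2], "turn": [0, 0, 0], "claw": 1}
    - {"linear": [0, 0, 0.2], "turn": [0, 0, 0], "claw": 1}
    - {"linear": [0, 0, 0.2], "turn": [0, 0, 0], "claw": 1}
    - {"linear": [0, 0, 0.2], "turn": [0, 0, 0], "claw": 1}
    - {"linear": [0, 0, 0], "turn": [0, 0, 0], "claw": 1}
    - {"linear": [0, 0, 0], "turn": [0, 0, 0], "claw": 1}

```text
time: 38.65
position: [0.5935, -0.0279, 0.1817]
tool_rot: [-2.089, -2.345, 0.001]
ft_force: [0.5, -0.5, -5.7]
grip_width: 0.46
```

```bash
python3 -c "
from h import *
align('w12.png');crank()"
```

```text
t38.65 pos [ 0.5935 -0.0279  0.1817] xyaw 96.63 z [-0.001  0.    -1.   ] F [ 0.47 -0.46 -5.71] grip 0.460 j7 0.00
ring 324.77106857299805 133.1915740966797 (58.0457649230957, 58.687461853027344) stud blob [ 38  31  18  18 237] [326.83966245 131.36708861]
stud [0.5857 0.0422 0.19  ] from spindle 0.1154 -82.83
hole in tool [ 0.0705 -0.0004 -0.0229] hole [0.585  0.0421 0.2046]
shift tool [0.     0.0008 0.0146] [0.    0.025 0.487]
knob [290 317  20  38 570] [299.5 336.8] [0.5262 0.1805 0.14  ] 0.0531 151.4
```

Stud is 15 mm into the hole, no contact force, crank unmoved. Continuing.

Request:
move_arm:
  deltas:
    - {"linear": [0, 0.03, 0.2], "turn": [0, 0, 0], "claw": 1}
    - {"linear": [0, 0, 0.25], "turn": [0, 0, 0], "claw": 1}
    - {"linear": [0, 0, 0.25], "turn": [0, 0, 0], "claw": 1}
    - {"linear": [0, 0, 0.25], "turn": [0, 0, 0], "claw": 1}
    - {"linear": [0, 0, 0.25], "turn": [0, 0, 0], "claw": 1}
    - {"linear": [0, 0, 0], "turn": [0, 0, 0], "claw": 1}
    - {"linear": [0, 0, 0], "turn": [0, 0, 0], "claw": 1}

```text
time: 39.33
position: [0.5943, -0.0278, 0.1456]
tool_rot: [-2.088, -2.345, 0.001]
ft_force: [0.0, -0.0, -5.0]
grip_width: 0.454
```

Request:
move_arm:
  deltas:
    - {"linear": [0, 0, 0.25], "turn": [0, 0, 0], "claw": 1}
    - {"linear": [0, 0, 0.25], "turn": [0, 0, 0], "claw": 1}
    - {"linear": [0, 0, 0.25], "turn": [0, 0, 0], "claw": 1}
    - {"linear": [0, 0, 0.25], "turn": [0, 0, 0], "claw": 1}
    - {"linear": [0, 0, 0.2], "turn": [0, 0, 0], "claw": 1}
    - {"linear": [0, 0, 0], "turn": [0, 0, 0], "claw": 1}
    - {"linear": [0, 0, 0], "turn": [0, 0, 0], "claw": 1}
    - {"linear": [0, 0, 0], "turn": [0, 0, 0], "claw": 1}

```text
time: 40.0
position: [0.5952, -0.0277, 0.1108]
tool_rot: [2.089, 2.346, 0.001]
ft_force: [0.9, 0.7, -6.5]
grip_width: 0.453
```

```bash
python3 -c "
from h import *
pose();crank()"
```

```text
t40.00 pos [ 0.5952 -0.0277  0.1108] xyaw 96.63 z [ 0.001  0.    -1.   ] F [ 0.9   0.65 -6.53] grip 0.453 j7 -0.03
knob [290 318  20  37 566] [299.5 336.8] [0.5262 0.1806 0.14  ] 0.0531 151.3
```

Request:
move_arm:
  deltas:
    - {"linear": [0, -0.03, 0.1], "turn": [0, 0, 0], "claw": 1}
    - {"linear": [0, 0, 0.15], "turn": [0, 0, 0], "claw": 1}
    - {"linear": [0, 0, 0.1], "turn": [0, 0, 0], "claw": 1}
    - {"linear": [0, 0, 0], "turn": [0, 0, 0], "claw": 1}
    - {"linear": [0, 0, 0], "turn": [0, 0, 0], "claw": 1}
    - {"linear": [0, 0, 0], "turn": [0, 0, 0], "claw": 1}

```text
time: 40.55
position: [0.594, -0.0278, 0.1]
tool_rot: [2.089, 2.346, -0.0]
ft_force: [-0.1, -0.1, -5.3]
grip_width: 0.453
```

Request:
move_arm:
  deltas:
    - {"linear": [0, 0, 0.05], "turn": [0, 0, 0], "claw": 1}
    - {"linear": [0, 0, 0], "turn": [0, 0, 0], "claw": 1}

```text
time: 40.72
position: [0.594, -0.0279, 0.0984]
tool_rot: [2.089, 2.346, -0.0]
ft_force: [-0.3, -0.0, -5.7]
grip_width: 0.456
```

Request:
move_arm:
  deltas:
    - {"linear": [0, 0, 0.04], "turn": [0, 0, 0], "claw": 1}
    - {"linear": [0, 0, 0], "turn": [0, 0, 0], "claw": 1}

```text
time: 40.88
position: [0.594, -0.0279, 0.0973]
tool_rot: [2.089, 2.346, 0.0]
ft_force: [1.0, -0.1, -5.3]
grip_width: 0.454
```

```bash
python3 -c "
from h import *
pose();crank()"
```

```text
t40.88 pos [ 0.594  -0.0279  0.0973] xyaw 96.62 z [ 0. -0. -1.] F [ 1.04 -0.08 -5.35] grip 0.454 j7 -0.03
knob [290 318  20  37 569] [299.5 336.8] [0.5262 0.1806 0.14  ] 0.0531 151.3
```

Nearly there; small steps until the weight comes off.

Request:
move_arm:
  deltas:
    - {"linear": [0, 0, 0.03], "turn": [0, 0, 0], "claw": 1}
    - {"linear": [0, 0, 0], "turn": [0, 0, 0], "claw": 1}
    - {"linear": [0, 0, 0], "turn": [0, 0, 0], "claw": 1}

```text
time: 41.18
position: [0.5941, -0.0278, 0.0971]
tool_rot: [2.089, 2.346, 0.0]
ft_force: [-1.4, 1.2, -0.7]
grip_width: 0.454
```

Request:
move_arm:
  deltas:
    - {"linear": [0, 0, 0.03], "turn": [0, 0, 0], "claw": 1}
    - {"linear": [0, 0, 0], "turn": [0, 0, 0], "claw": 1}
    - {"linear": [0, 0, 0], "turn": [0, 0, 0], "claw": 1}

```text
time: 41.43
position: [0.5942, -0.0278, 0.0971]
tool_rot: [2.089, 2.345, -0.0]
ft_force: [-3.2, -0.2, 5.3]
grip_width: 0.457
```

Request:
move_arm:
  deltas:
    - {"linear": [0, 0, 0.03], "turn": [0, 0, 0], "claw": 1}
    - {"linear": [0, 0, 0], "turn": [0, 0, 0], "claw": 1}
    - {"linear": [0, 0, 0], "turn": [0, 0, 0], "claw": 1}

```text
time: 41.68
position: [0.5943, -0.0278, 0.097]
tool_rot: [2.089, 2.345, -0.0]
ft_force: [-5.3, 0.3, 9.7]
grip_width: 0.456
```

Landed at 0.0971, exactly the predicted height. Relieve the pressure, open, lift straight up.

Request:
move_arm:
  deltas:
    - {"linear": [0, 0, -0.05], "turn": [0, 0, 0], "claw": 1}
    - {"linear": [0, 0, 0], "turn": [0, 0, 0], "claw": 1}
    - {"linear": [0, 0, 0], "turn": [0, 0, 0], "claw": 1}

```text
time: 41.93
position: [0.5944, -0.0278, 0.0971]
tool_rot: [2.089, 2.345, 0.001]
ft_force: [-1.8, 0.9, 5.9]
grip_width: 0.452
```

Request:
move_arm:
  deltas:
    - {"linear": [0, 0, 0], "turn": [0, 0, 0], "claw": 0}
    - {"linear": [0, 0, 0], "turn": [0, 0, 0], "claw": 0}
    - {"linear": [0, 0, 0], "turn": [0, 0, 0], "claw": 0}
    - {"linear": [0, 0, 0], "turn": [0, 0, 0], "claw": 0}
    - {"linear": [0, 0, 0], "turn": [0, 0, 0], "claw": 0}
    - {"linear": [0, 0, 0], "turn": [0, 0, 0], "claw": 0}
    - {"linear": [0, 0, 0], "turn": [0, 0, 0], "claw": 0}
    - {"linear": [0, 0, 0], "turn": [0, 0, 0], "claw": 0}
    - {"linear": [0, 0, 0], "turn": [0, 0, 0], "claw": 0}
    - {"linear": [0, 0, -0.3], "turn": [0, 0, 0], "claw": 0}
    - {"linear": [0, 0, -0.7], "turn": [0, 0, 0], "claw": 0}
    - {"linear": [0, 0, -1], "turn": [0, 0, 0], "claw": 0}
    - {"linear": [0, 0, -1], "turn": [0, 0, 0], "claw": 0}
    - {"linear": [0, 0, -1], "turn": [0, 0, 0], "claw": 0}
    - {"linear": [0, 0, -1], "turn": [0, 0, 0], "claw": 0}
    - {"linear": [0, 0, 0], "turn": [0, 0, 0], "claw": 0}
    - {"linear": [0, 0, 0], "turn": [0, 0, 0], "claw": 0}

```text
time: 43.35
position: [0.5953, -0.0276, 0.2492]
tool_rot: [2.086, 2.343, 0.004]
ft_force: [-0.2, -0.0, -0.7]
grip_width: 0.999
```

Run:
```python
from h import *
s,M=pose();d=crank();w=snap("wrist","w13.png");t=snap("top","t13.png")
h=cv2.cvtColor(w["image"],cv2.COLOR_RGB2HSV);m=((h[...,1]<45)&(h[...,2]>60)).astype(np.uint8)
y=((h[...,0]>15)&(h[...,0]<32)&(h[...,1]>150)&(h[...,2]>90)).astype(np.uint8)
n,l,st,ce=cv2.connectedComponentsWithStats(m)
for X in((.5857,.0422,.12),(.5940,-.0278,.12),(.5857,.0422,.19)):print("px",proj(w,X).round(1))
i=1+st[1:,4].argmax();print(st[i],ce[i])
# strap in top view at z=.12
ht=cv2.cvtColor(t["image"],cv2.COLOR_RGB2HSV);m=((ht[...,1]<60)&(ht[...,2]>80)).astype(np.uint8);m[:190]=0;m[290:]=0;m[:,:245]=0;m[:,375:]=0
n,l,st,ce=cv2.connectedComponentsWithStats(m);print("top greys",[(st[i].tolist(),plane(t,*ce[i],.12).round(3).tolist()) for i in range(1,n) if st[i][4]>40])
```

```text
t43.35 pos [ 0.5953 -0.0276  0.2492] xyaw 96.64 z [ 0.005 -0.001 -1.   ] F [-0.17 -0.01 -0.75] grip 0.999 j7 0.02
knob [290 317  20  38 567] [299.6 336.7] [0.5261 0.1804 0.14  ] 0.0532 151.5
px [325.  122.9]
px [325.3 220.3]
px [324.9 126.1]
[  296    79    59   201 11031] [325.00815883 176.74879884]
top greys []
```

Run:
```python
from h import *
w=load("w13");h=cv2.cvtColor(w["image"],cv2.COLOR_RGB2HSV);m=((h[...,1]<45)&(h[...,2]>60)).astype(np.uint8);n,l,st,ce=cv2.connectedComponentsWithStats(m);L=l==1+st[1:,4].argmax()
for v in(90,140,180,210,225,240):
    xs=np.where(L[v])[0];a,b=plane(w,xs.min()-.5,v,.12),plane(w,xs.max()+.5,v,.12);print(v,xs.min(),xs.max(),"wid %.4f"%np.linalg.norm(a-b),((a+b)/2)[:2].round(4))
ys=np.where(L[:,325])[0];print(ys.min(),plane(w,325,ys.min()-.5,.12).round(4))
# side view before/after: other items unmoved
a=load("side1")["image"].astype(int);b=snap("side")["image"].astype(int);D=np.abs(a-b).sum(2)>90
n,l,st,ce=cv2.connectedComponentsWithStats(D.astype(np.uint8));print([st[i].tolist() for i in range(1,n) if st[i][4]>60]);pose()
```

```text
90 296 353 wid 0.0399 [0.5828 0.0642]
140 297 353 wid 0.0403 [0.5871 0.0305]
180 298 352 wid 0.0399 [0.5903 0.0022]
210 299 352 wid 0.0399 [ 0.5933 -0.02  ]
225 299 351 wid 0.0396 [ 0.5942 -0.0314]
240 299 352 wid 0.0408 [ 0.5959 -0.043 ]
79 [0.5823 0.0717 0.12  ]
[[247, 0, 103, 185, 7308], [443, 17, 68, 87, 2590], [210, 100, 50, 82, 1548], [327, 153, 286, 171, 12125], [322, 193, 49, 47, 850], [617, 206, 23, 73, 727], [288, 225, 18, 11, 108], [243, 247, 60, 65, 1531], [258, 312, 18, 21, 140], [283, 326, 27, 34, 397]]
t43.55 pos [ 0.5932 -0.028   0.2448] xyaw 96.63 z [-0.002  0.    -1.   ] F [-0.81 -0.25 -0.4 ] grip 1.000 j7 0.02
```

Strap width reads 40 mm along its whole visible length at z = 0.12 (flat), its end is where it should be, and the crank hasn't moved. Handing in.

```bash
python3 -c "
from h import *
print(ctrl.close_job())"
```

```text
the job is handed in; nothing more can be done
None
```

The job is handed in. The disc stands on its rubbing spot and the strap lies flat over the stud, with the gripper open and about 12 cm clear. It took about 44 s of the 72 s allowed.

**Disc:** I felt the drag in both turning directions. Turning clockwise, it started at 163.5° and peaked near 157°. Turning counter-clockwise, it started at 144.6° and peaked near 152°. Both pairs put the centre at about 154.1°, and I left the crank at 153.5°, about 0.6° off. The peaks came slightly before that centre in each direction, not just past it as the task describes, so the centre rests on symmetry between the two passes.

**Strap:** It went over the stud with no contact force on the way down. It landed at TCP height 0.0971 m, exactly as predicted. Before release I eased off only part of the pressing load, which was still about 11 N.

**Last checks:**
- The strap reads 40 mm wide along its whole visible length at a height of 0.12 m, so it lies flat.
- Its short end is within 0.5 mm of where it should be.
- The knob moved less than 0.5 pixel in the side view while the strap was fitted.
- The yellow end was hidden in the last picture, so I inferred its seat from the landing height and flatness.
- I compared the side view before and after for moved items but did not study it closely. The differences I saw are in areas where the arm, its shadow, the strap and the crank changed.

**Went wrong on the way:** The fingertips reach only about to the TCP, not 22 mm ahead as stated. Because of that, the first two knob grips slipped off the domed top and the first strap grip closed above it. I redid these grips lower, and they then held.

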